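# Change over the tags in the shop's engraver and start the next batch

## Task

The engraver on the card-shop counter has finished: lift its lid right back, turn the clamp knob back to its released stop and lay every engraved tag flat in the wooden tray. Lay each blank steel tag from the counter flat and square in a place of its own between the clamp jaws, then turn the knob clockwise until it clicks home past its detent, lower the lid gently all the way onto its rim without letting it fall, and only then press the start button right down. Leave the other things on the counter where they are.

Things in the scene. Friction and masses are not known exactly. Their poses are not given: they have to be found in the camera images.
- engraver: White desktop laser engraver 491 mm wide, 330 mm deep, fixed; place and yaw (within 0.12 rad) vary. Origin at counter level; x to the rear, y to the left seen from the robot, z up. In this frame: open tub x -0.090 to 0.070, y -0.208 to 0.215, bed at z = 0.035, walls (8 mm) up to 0.080; rear housing and the control strip on the right 0.085 high.
- clamp_space (a point): Bed point mid-clamp, (0.002, 0.050, 0.035) in the engraver's frame, its axes. Here: fixed jaw face x +0.028; moving jaw face x -0.028 clamped, -0.036 released; both 8 mm high, 14 mm thick. Three places for tags, lengthwise along x, centred y -0.07, 0, +0.07, each between 4 steel pins (6 mm thick, 8 mm high) at x +-0.018, 23 mm either side of its middle. A crooked tag is not squared by the jaws.
- laser_head (a point): Top middle of the parked black laser head, 44 mm (y) by 28 mm (x), in the tub's rear left corner, 78 mm above the counter. A beam 14 mm thick runs from it along the tub's rear wall (engraver x 0.055 to 0.067). Both fixed; they are behind the fixed jaw and only to be kept clear of.
- lid (a joint): Lid angle, rad: 0 shut, lying on the rim; 1.75 fully open, leaning back past vertical on its stop, where it stays. Starts shut. 0.32 to 0.48 kg, nearly frictionless: let go below about 1.55 it falls shut. Shut is below 0.04, open above 1.6. Gentle is slower than 2.5 rad/s downwards at all times (a drop of 8 mm at the handle).
- lid_handle (a point): Middle of the lid's handle, a round aluminium bar 12 mm thick, 116 mm long, parallel to the hinge (engraver's y), 42 mm in front of the lid's edge and of the front wall, free all round; 210 mm from the hinge axis, 84 mm above the counter when shut. The point turns with the lid. Lid: clear panel in a black frame, 421 mm wide, 6 mm thick.
- lid_hinge (a point): Middle of the hinge axis, (0.072, 0.0075, 0.0835) in the engraver's frame; the axis is the engraver's y. Opening takes the handle up, then rearwards to above the hinge.
- clamp_knob (a joint): Knob angle, rad: 0 clamped (stop), 1.35 released (stop); grows counter-clockwise from above. Starts at 0. It drives the sprung moving jaw, 8 mm in all. Turning clockwise it resists with up to about 0.26 N m, passes its detent at 0.3 rad and snaps to 0; out of the click takes about 0.2 N m. Let go short of the detent it springs back towards released. Clicked home: below 0.06; released: above 1.15.
- knob_grip (a point): On the knob's vertical axis, at the height to grip, 63 mm above the counter, at (-0.032, -0.140) in the engraver's frame. Fluted black cylinder 40 mm in diameter, 28 mm high, white pointer line on top; its top is 10 mm above this point, the flat housing below it 18 mm below. The front wall is 58 mm from the axis, the right wall 68 mm, the nearest tag 100 mm, the open lid 104 mm.
- start (a joint): Travel of the start button, m: 0 up, 0.006 fully down; pressed right down is above 0.004. Springs back; 4 N press it fully down.
- start_top (a point): Top of the start button: grey, round, 28 mm in diameter, in a steel ring on the control strip right of the tub, at (-0.030, -0.238) in the engraver's frame, 103 mm above the counter. Press straight down.
- tray: Wooden tray, open on top, 140 mm (x) by 200 mm (y) outside, walls 5 mm thick and 20 mm high, floor 5 mm thick; origin under its centre. Loose, 0.5 kg. The engraved tags go anywhere on its floor.
- done_1: Engraved steel tag with half-round ends and flat parallel sides, 56 mm (x) by 32 mm (y) by 10 mm thick, 0.12 kg, origin at the centre of its underside; dark engraved marks on top. At the start clamped between the jaws, lengthwise along the engraver's x. One or two of the three are there.
- done_2: Engraved steel tag with half-round ends and flat parallel sides, 56 mm (x) by 32 mm (y) by 10 mm thick, 0.12 kg, origin at the centre of its underside; dark engraved marks on top. At the start clamped between the jaws, lengthwise along the engraver's x. One or two of the three are there.
- done_3: Engraved steel tag with half-round ends and flat parallel sides, 56 mm (x) by 32 mm (y) by 10 mm thick, 0.12 kg, origin at the centre of its underside; dark engraved marks on top. At the start clamped between the jaws, lengthwise along the engraver's x. One or two of the three are there.
- blank_1: Blank steel tag with half-round ends and flat parallel sides 24 mm long, 56 mm (x) by 32 mm (y) by 10 mm thick, 0.12 kg, origin at the centre of its underside; plain top with one small hole near an end (either end may face either way). Lies on the counter to the left of the engraver, in front of the tray. Two or three of these are there.
- blank_2: Blank steel tag with half-round ends and flat parallel sides 24 mm long, 56 mm (x) by 32 mm (y) by 10 mm thick, 0.12 kg, origin at the centre of its underside; plain top with one small hole near an end (either end may face either way). Lies on the counter to the left of the engraver, in front of the tray. Two or three of these are there.
- blank_3: Blank steel tag with half-round ends and flat parallel sides 24 mm long, 56 mm (x) by 32 mm (y) by 10 mm thick, 0.12 kg, origin at the centre of its underside; plain top with one small hole near an end (either end may face either way). Lies on the counter to the left of the engraver, in front of the tray. Two or three of these are there.
- ribbon: Ribbon spool, 64 mm in diameter, 30 mm high. Leave alone.
- gift_box: Small cardboard gift box, 75 x 75 x 45 mm. Leave alone.
- mug: White mug, 80 mm across, 85 mm high. Leave alone.
- tin: Tin, 68 mm in diameter, 100 mm high. Leave alone.
- pen_pot: Pen pot, 70 x 70 mm, 145 mm high with its pens. Leave alone.
- card_box: Flat box of cards, 130 x 170 x 55 mm. Leave alone.
Not all that is in view belongs to the job. What is shaped like the blank_3 but orange is not meant. What is shaped like the blank_2 but orange is not meant.

How it is judged:
On the way, in this order (a step that is already met when the one before it is completed fails the run):
1. the lid is lifted back onto its open stop (value of joint lid above 1.6 rad), for 0.3 s.
2. the clamp knob is turned back to released (value of joint clamp_knob above 1.15 rad and value of joint lid above 1.5 rad), for 0.2 s.
3. with the clamp released, every engraved tag is in the tray and every blank lies flat and square between the jaws (value of joint clamp_knob above 0.9 rad and value of joint lid above 1.5 rad and x of done_1 in the frame of tray between -0.06 and 0.06 m and y of done_1 in the frame of tray between -0.09 and 0.09 m and z of done_1 in the frame of tray between 0 and 0.0085 m and angle between each of done_1, done_2, done_3, blank_1, blank_2, blank_3's own z axis and vertical below 0.1 rad and x of done_2 in the frame of tray between -0.06 and 0.06 m and y of done_2 in the frame of tray between -0.09 and 0.09 m and z of done_2 in the frame of tray between 0 and 0.0085 m and x of done_3 in the frame of tray between -0.06 and 0.06 m and y of done_3 in the frame of tray between -0.09 and 0.09 m and z of done_3 in the frame of tray between 0 and 0.0085 m and x of blank_1 in the frame of engraver between -0.008 and 0.005 m and y of blank_1 in the frame of engraver between -0.072 and 0.167 m and z of blank_1 in the frame of engraver between 0.032 and 0.0385 m and angle between the x axis of each of blank_1, blank_2, blank_3 and the x axis of engraver, either way round below 0.12 rad and x of blank_2 in the frame of engraver between -0.008 and 0.005 m and y of blank_2 in the frame of engraver between -0.072 and 0.167 m and z of blank_2 in the frame of engraver between 0.032 and 0.0385 m and x of blank_3 in the frame of engraver between -0.008 and 0.005 m and y of blank_3 in the frame of engraver between -0.072 and 0.167 m and z of blank_3 in the frame of engraver between 0.032 and 0.0385 m), for 0.2 s.
4. the knob is turned clockwise until it clicks home, with the blanks between the jaws (value of joint clamp_knob below 0.06 rad and value of joint lid above 1.5 rad and x of blank_1 in the frame of engraver between -0.002 and 0.005 m and y of blank_1 in the frame of engraver between -0.072 and 0.167 m and z of blank_1 in the frame of engraver between 0.032 and 0.0385 m and angle between the x axis of each of blank_1, blank_2, blank_3 and the x axis of engraver, either way round below 0.12 rad and angle between each of blank_1, blank_2, blank_3's own z axis and vertical below 0.1 rad and x of blank_2 in the frame of engraver between -0.002 and 0.005 m and y of blank_2 in the frame of engraver between -0.072 and 0.167 m and z of blank_2 in the frame of engraver between 0.032 and 0.0385 m and x of blank_3 in the frame of engraver between -0.002 and 0.005 m and y of blank_3 in the frame of engraver between -0.072 and 0.167 m and z of blank_3 in the frame of engraver between 0.032 and 0.0385 m), for 0.3 s.
5. the lid is lowered onto the rim (value of joint lid below 0.04 rad and value of joint clamp_knob below 0.06 rad), for 0.2 s.
6. the start button is pressed right down (value of joint start above 0.004 m and value of joint lid below 0.04 rad), for 0.02 s.
At the end, for the whole second after the job is handed in: Lid shut (under 0.04 rad), knob clicked home (under 0.06 rad), button up; engraved tags flat in the tray (centre at most 60/90 mm off in its x/y); blanks flat on the bed between the jaws (engraver y -0.072 to 0.167, square within 0.12 rad); all at rest (all of step 5 and value of joint start below 0.002 m and x of done_1 in the frame of tray between -0.06 and 0.06 m and y of done_1 in the frame of tray between -0.09 and 0.09 m and z of done_1 in the frame of tray between 0 and 0.0085 m and angle between each of done_1, done_2, done_3, blank_1, blank_2, blank_3's own z axis and vertical below 0.1 rad and x of done_2 in the frame of tray between -0.06 and 0.06 m and y of done_2 in the frame of tray between -0.09 and 0.09 m and z of done_2 in the frame of tray between 0 and 0.0085 m and x of done_3 in the frame of tray between -0.06 and 0.06 m and y of done_3 in the frame of tray between -0.09 and 0.09 m and z of done_3 in the frame of tray between 0 and 0.0085 m and x of blank_1 in the frame of engraver between -0.002 and 0.005 m and y of blank_1 in the frame of engraver between -0.072 and 0.167 m and z of blank_1 in the frame of engraver between 0.032 and 0.0385 m and angle between the x axis of each of blank_1, blank_2, blank_3 and the x axis of engraver, either way round below 0.12 rad and x of blank_2 in the frame of engraver between -0.002 and 0.005 m and y of blank_2 in the frame of engraver between -0.072 and 0.167 m and z of blank_2 in the frame of engraver between 0.032 and 0.0385 m and x of blank_3 in the frame of engraver between -0.002 and 0.005 m and y of blank_3 in the frame of engraver between -0.072 and 0.167 m and z of blank_3 in the frame of engraver between 0.032 and 0.0385 m and linear speed of each of blank_1, blank_2, blank_3, done_1, done_2, done_3 below 0.02 m/s); the robot touches nothing.
It fails at once if the lid slams or is let fall (turns down faster than 2.5 rad/s) (velocity of joint lid below -2.5 rad/s).
It fails at once if start is pressed while the lid is not shut (value of joint start above 0.003 m and value of joint lid above 0.08 rad).
It fails at once if one of the other things on the counter is shifted more than 40 mm or tipped (distance of any of ribbon, gift_box, mug, tin, pen_pot, card_box from where it was at the start of the episode above 0.04 m or angle between any of ribbon, gift_box, mug, tin, pen_pot, card_box's own z axis and vertical above 0.4 rad).
Of done_1, done_2, done_3 only 1 to 2 are there at a start; the rules pass over those that are not, and their reading is None.
Of blank_1, blank_2, blank_3 only 2 to 3 are there at a start; the rules pass over those that are not, and their reading is None.
At some moment in a run one of blank_1, blank_2, blank_3 may be knocked a few centimetres aside while the robot is not near it.
It also fails if it takes over 210 s, if anything falls off the work surface, if the arm or the gripper's body presses on something with over 40 N, if the wrist force passes 120 N, or if a joint passes its speed limit or range.

## Robot

A 6-joint arm with a two-finger parallel gripper is mounted at the origin on the work surface. World frame = base frame: x ahead of the robot, y to its left, z up, the work surface at z = 0. Lengths are in m, angles in rad, forces in N, time in s.
With the tool pointing down it reaches from about 0.3 to 0.875 m from the base axis. Payload 6.4 kg.
Tool frame: the origin (TCP) lies on the centre line of the jaws, within the pads' length; the fingertips stand 8 mm ahead of it and the grasp point (between the pads) lies 11 mm behind it; z points along the fingers, y is the line along which they close (so a half turn about z gives the same grasp; the last joint's range is limited). The gripper opens to 85 mm and grips with 20 to 120 N. Pads are 22 mm wide; open, the fingers measure 114 mm over their backs; the gripper's body (76 mm by 85 mm) begins 54 mm behind the grasp point. The pads swing forward as they close: fully open they stand 13 mm farther back than shut.
Start: joints at [-1.322, 0.181, 1.607, -0, 1.354, -0.206], TCP at [0.253, -0.517, 0.239] pointing down, gripper open.
Joint ranges: [-2.99, 2.99], [-0.89, 2.07], [0.3, 2.58], [-1.14, 4.28], [0, 2.63], [-3.12, 3.12]. Speed limits (rad/s): [2.57, 2.57, 3.01, 3.14, 3.14, 3.14].

## Interface

Orientations are given as a unit quaternion [w, x, y, z].
In Python, from bench import ctrl gives the robot as it stands.
- The arm moves only by the shell command python3 -m handwheel 'ROWS' [OPENING]. ROWS is JSON, a list that holds one entry, the list of rows, each a list of 4 numbers: the shift along the tool's x, y, z each as a share of 20 cm, from -1 to 1, then the turn about the tool's z as a share of 1.5 rad, from -1 to 1. In form: [[[x, y, z, twist], ...]]. A call has 1 to 10 rows; each row is the pose to reach, as a shift and turn from the pose commanded when the call began, along the tool's axes at that moment; what a row does not reach only later rows make up. A row lasts 1/8 s, in which the tool goes at most 62.5 mm and 10.7 degrees, less where a joint would pass 70% of its speed; a pose out of reach is approached as far as the arm can. A call with a number of a shift or a turn outside -1 to 1 is refused whole. A call with a gripper value outside its range is refused whole. OPENING is the finger opening in mm, from 0 to 85.4, set as the call begins (- or left out, the last holds). The fingers move at their own pace and stop on an object; the grip force is fixed at half the most. Time passes only in rows, so rows that repeat a pose let the fingers close. It gives the time, the measured TCP pose, the force, the opening and the grip force at its end, in the units of the state.
- ctrl.get_obs(): the state, without advancing time (a new reading comes with each control period).
- ctrl.camera(name): name is "scene" or "top" or "wrist"; returns a dict with "color" (420x560x3 uint8, red, green, blue), "range_z" (420x560 float32, m along the optical axis (not along the pixel's ray), 0 where there is no reading), "K" (3x3 intrinsics, pixels), "pose" (4x4, takes a point from camera to world coordinates); the wrist camera has in their place "T_tool_cam" (4x4, takes a point from camera to tool coordinates, whose origin is the TCP and whose axes are the flange's). Camera axes: x right, y down, z forward; pixel columns grow to the right and rows downward; lengths in m; the calibration is good to about 2 mm. A picture is of the moment at which its call begins: read the wrist's pose just before it.
- ctrl.hand_in(): hands the job in; it is judged then, once.
The state is a dict: "time_s": time; "q": joint angles; "dq": joint speeds; "joint_efforts": joint torques, N m; "eef_pos": TCP position; "eef_rot": TCP orientation; "wrist_force": force on the tool from outside, world axes, zero at the start; "torque": the same for the moment, N m; "opening": opening from 0.0 (shut) to 1.0 (fully open); "grasp_force": force on a finger pad.
Only numpy, scipy, OpenCV 4.12 (cv2) and the standard library are available. Lean on these libraries where they do the work, as an engineer would, in place of code of your own. Each camera call takes 0.05 s, during which the arm holds its last target. There are 200 camera calls.

## Working session

There is one attempt and no reset: what is moved stays moved. The work goes in short steps, Python scripts to look and compute and a shell command to move; the robot and the scene stay as the last step left them, time stands still between calls to the robot, and variables do not carry over. Pictures are saved under pics/ and viewed, at most 14 in all, crops included, and the job is handed in when it is done.

```bash
ls; mkdir -p pics; cat > h.py <<'E'
import numpy as np, cv2
from bench import ctrl
from scipy.spatial.transform import Rotation as R
def tool():
    o=ctrl.get_obs(); w,x,y,z=o["eef_rot"]; T=np.eye(4); T[:3,:3]=R.from_quat([x,y,z,w]).as_matrix(); T[:3,3]=o["eef_pos"]; return T
def shot(name,fn):
    T=tool(); c=ctrl.camera(name)
    P=T@c["T_tool_cam"] if name=="wrist" else c["pose"]
    np.savez(fn,color=c["color"],z=c["range_z"],K=c["K"],P=P,T=T)
    cv2.imwrite(f"pics/{fn}.png",c["color"][:,:,::-1]); return c
def load(fn): return np.load(fn+".npz")
def px(d,u,v,z=None):   # pixel->world by depth
    z=d["z"][int(v),int(u)] if z is None else z
    p=np.linalg.inv(d["K"])@[u,v,1]*z; return (d["P"]@np.r_[p,1])[:3]
def pxz(d,u,v,h):  # pixel->world at height h
    r=d["P"][:3,:3]@np.linalg.inv(d["K"])@[u,v,1]; o=d["P"][:3,3]; return o+r*(h-o[2])/r[2]
def proj(d,p):
    q=np.linalg.inv(d["P"])@np.r_[p,1]; q=d["K"]@q[:3]; return q[:2]/q[2]
E
python3 - <<'E'
from h import *
np.set_printoptions(precision=4,suppress=True)
o=ctrl.get_obs(); print(o)
for n in("top","scene"):
    c=shot(n,n+"0"); print(c["K"],c["pose"])
E
```

```text
pics
{'time_s': 0.0, 'q': array([-1.3223,  0.1815,  1.608 , -0.    ,  1.3538, -0.2063]), 'dq': array([ 0.001 ,  0.0011, -0.0004,  0.    , -0.001 , -0.0001]), 'joint_efforts': array([ -0.0001, -44.4872, -35.1335,  -0.0002,   0.0093,   0.    ]), 'eef_pos': array([ 0.2525, -0.516 ,  0.2384]), 'eef_rot': array([-0.0009,  0.9743,  0.2255, -0.    ]), 'wrist_force': array([-0.412 , -0.1489, -0.5438]), 'torque': array([-0.0114,  0.0523,  0.0432]), 'grasp_force': 0.0, 'opening': 1.0021761700784881}
[[475.0979   0.     279.1839]
 [  0.     475.0979 204.6154]
 [  0.       0.       1.    ]] [[ 0.0293 -0.9982  0.0525  0.4491]
 [-0.9996 -0.0293  0.0009 -0.0504]
 [ 0.0007 -0.0525 -0.9986  1.4753]
 [ 0.      0.      0.      1.    ]]
[[414.6262   0.     281.5641]
 [  0.     414.6262 211.5461]
 [  0.       0.       1.    ]] [[-0.7317  0.3973 -0.5539  1.2654]
 [ 0.6813  0.4003 -0.6129  0.7633]
 [-0.0217 -0.8258 -0.5636  0.8481]
 [ 0.      0.      0.      1.    ]]
```

View pics/top0.png

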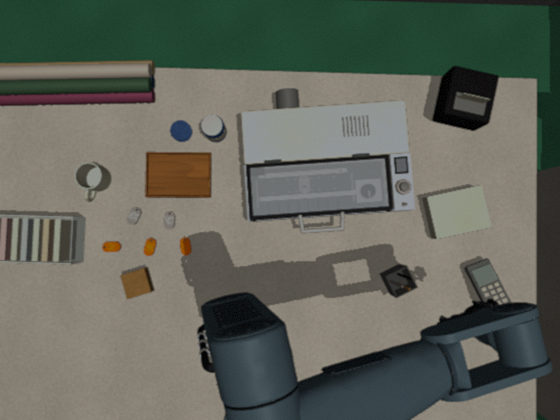

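View pics/scene0.png

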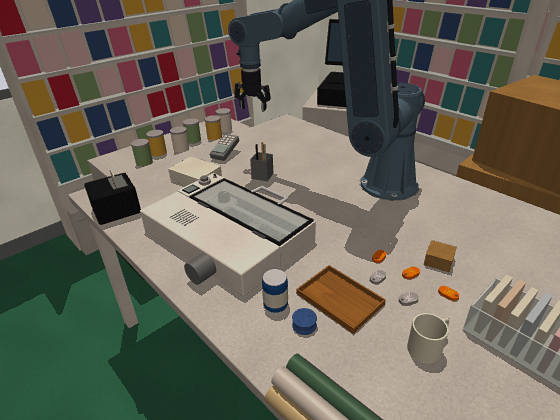

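```bash
python3 - <<'E'
from h import *
np.set_printoptions(precision=4,suppress=True)
d=load("top0")
for n,u,v,h in [("handle",321,228,.084),("hL",300,230,.084),("hR",343,226,.084),("blankA",134,215,.01),("blankB",169,219,.01),("or1",112,246,.01),("or2",150,246,.01),("or3",185,245,.01),("tray",178,174,.005),("trTL",146,153,.02),("trTR",211,152,.02),("trBL",147,197,.02),("trBR",211,197,.02),("button",404,204,.103),("knob",368,190,.07),("engTL",242,111,.085),("engTR",406,100,.085),("engBR",413,210,.085),("lidBL",249,220,.085),("potR",398,280,.1),("tin",211,127,.1),("card",458,211,.055),("gift",136,283,.045)]:
    print(n,px(d,u,v),pxz(d,u,v,h))
im=cv2.resize(d["color"][90:260,225:425],None,fx=4,fy=3.5*8/7,interpolation=cv2.INTER_CUBIC)[:600]
a=cv2.resize(d["color"][95:240,235:425],None,fx=4,fy=4,interpolation=cv2.INTER_CUBIC)
cv2.imwrite("pics/topcrop.png",a[:,:,::-1])
print(a.shape)
E
```

```text
handle [ 0.4573 -0.1735  0.083 ] [ 0.4573 -0.1734  0.084 ]
hL [ 0.4497 -0.116  -0.0013] [ 0.4496 -0.1122  0.084 ]
hR [ 0.465  -0.2372  0.0873] [ 0.465  -0.2376  0.084 ]
blankA [0.4807 0.3963 0.0142] [0.4808 0.3975 0.01  ]
blankB [0.4717 0.2896 0.0082] [0.4717 0.2892 0.01  ]
or1 [0.3838 0.4595 0.0136] [0.3836 0.4608 0.01  ]
or2 [0.3869 0.3447 0.0076] [0.387  0.3441 0.01  ]
or3 [0.3933 0.2366 0.0105] [0.3932 0.2367 0.01  ]
tray [0.6128 0.2691 0.0007] [0.6123 0.2681 0.005 ]
trTL [0.6755 0.3711 0.0026] [0.6728 0.3662 0.02  ]
trTR [ 0.6854  0.1693 -0.0028] [0.6818 0.1659 0.02  ]
trBL [ 0.5384  0.3635 -0.003 ] [0.537  0.3571 0.02  ]
trBR [0.5437 0.163  0.005 ] [0.5427 0.1608 0.02  ]
button [ 0.5338 -0.4115  0.0977] [ 0.5335 -0.4101  0.103 ]
knob [ 0.5726 -0.3082  0.0864] [ 0.574  -0.3113  0.07  ]
engTL [0.7966 0.0691 0.0837] [0.7963 0.069  0.085 ]
engTR [ 0.8675 -0.4381  0.0009] [ 0.8436 -0.4159  0.085 ]
engBR [ 0.5216 -0.4632  0.0075] [ 0.5178 -0.4414  0.085 ]
lidBL [0.4745 0.038  0.081 ] [0.4744 0.0378 0.085 ]
potR [ 0.3049 -0.4213  0.0035] [ 0.3144 -0.397   0.1   ]
tin [0.7413 0.1559 0.1057] [0.7426 0.1567 0.1   ]
card [ 0.5202 -0.5841  0.056 ] [ 0.5202 -0.5845  0.055 ]
gift [0.2778 0.3701 0.0505] [0.2772 0.3717 0.045 ]
(580, 760, 3)
```

View pics/topcrop.png

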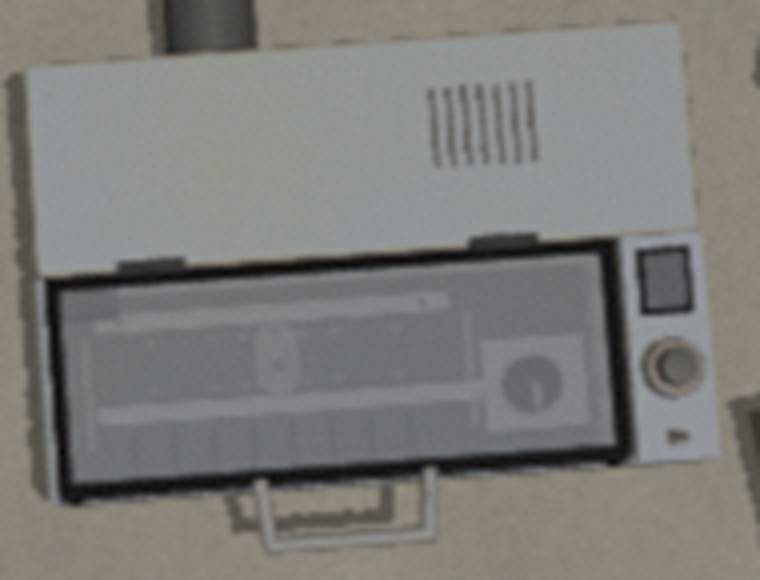

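```bash
cat >> h.py <<'E'
def fit(M,W):  # 2D rigid: W=R M + t
    M=np.array(M)[:,:2];W=np.array(W)[:,:2];a=M-M.mean(0);b=W-W.mean(0)
    th=np.arctan2((a[:,0]*b[:,1]-a[:,1]*b[:,0]).sum(),(a*b).sum())
    c,s=np.cos(th),np.sin(th);Q=np.array([[c,-s],[s,c]]);t=W.mean(0)-Q@M.mean(0)
    return th,t,W-(M@Q.T+t)
E
python3 - <<'E'
from h import *
np.set_printoptions(precision=4,suppress=True)
d=load("top0")
L=[((-.138,.0075,.084),352,542),((-.030,-.238,.103),676,362),((-.098,-.268,.085),718,457),((.232,.223,.085),27,72),((.232,-.268,.085),680,25),((-.138,.0635,.084),270,547),((-.138,-.0485,.084),434,537),((.002,.050,.045),278,360),((-.032,-.14,.073),532,383)]
W=[pxz(d,u/4+235-.375,v/4+95-.375,m[2]) for m,u,v in L]
th,t,r=fit([m for m,_,_ in L],W); print(th,t);print(r)
# tray: depth edges
E
```

```text
0.10622171000004932 [ 0.5885 -0.1705]
[[ 0.0007 -0.0006]
 [ 0.0044  0.0022]
 [ 0.0017  0.0027]
 [-0.0042 -0.0051]
 [-0.0067  0.0005]
 [ 0.0012  0.0035]
 [ 0.0002 -0.0048]
 [ 0.0017 -0.0021]
 [ 0.0011  0.0035]]
```

```bash
cat >> h.py <<'E'
def eng(th,t,p): 
    c,s=np.cos(th),np.sin(th); return np.r_[np.array([[c,-s],[s,c]])@p[:2]+t,p[2:]]
def go(x,y,z,yaw=None):
    """shares (tool x,y,z,twist) from measured pose to world x,y,z and tool-x heading yaw"""
    T=tool(); d=T[:3,:3].T@(np.array([x,y,z])-T[:3,3])/.2
    ps=np.arctan2(T[1,0],T[0,0]); tw=0 if yaw is None else -((yaw-ps+np.pi)%(2*np.pi)-np.pi)/1.5
    print("go",np.round(d,4),"tw",round(tw,4),"| tcp",np.round(T[:3,3],4),"yaw",round(ps,4),"tilt",round(float(np.arccos(-T[2,2])),4))
E
python3 - <<'E'
from h import *
np.set_printoptions(precision=4,suppress=True)
c=shot("wrist","w0"); print(c["K"],c["T_tool_cam"])
go(.43,-.18,.33,1.677)
E
```

```text
[[330.9323   0.     276.1532]
 [  0.     330.9323 209.4277]
 [  0.       0.       1.    ]] [[ 0.0009 -0.9525 -0.3046  0.0772]
 [ 1.      0.0013 -0.0012  0.0016]
 [ 0.0016 -0.3046  0.9525 -0.1352]
 [ 0.      0.      0.      1.    ]]
go [ 1.5357 -1.1206 -0.4552] tw -0.8148 | tcp [ 0.2525 -0.5161  0.2386] yaw 0.4548 tilt 0.0014
```

```bash
python3 -m handwheel '[[[0.3,-0.2,-0.45,0],[0.75,-0.55,-0.45,0],[0.75,-0.55,-0.45,0],[0.75,-0.55,-0.45,0],[0.75,-0.55,-0.45,0]]]'
python3 -m handwheel '[[[0.78,-0.57,0,-0.815],[0.78,-0.57,0,-0.815],[0.78,-0.57,0,-0.815],[0.78,-0.57,0,-0.815],[0.78,-0.57,0,-0.815],[0.78,-0.57,0,-0.815],[0.78,-0.57,0,-0.815],[0.78,-0.57,0,-0.815]]]'
python3 - <<'E'
from h import *
np.set_printoptions(precision=4,suppress=True)
c=shot("wrist","w1")
go(.43,-.18,.33,1.677)
E
```

```text
time_s: 0.78
eef_pos: [0.34, -0.3506, 0.3302]
eef_rot: [0.001, 0.974, 0.227, 0.0]
wrist_force: [-0.4, -0.7, 0.2]
opening: 1.003
grasp_force: 0.0
time_s: 1.78
eef_pos: [0.4288, -0.1818, 0.3285]
eef_rot: [-0.001, 0.669, 0.743, -0.0]
wrist_force: [0.3, 0.7, -0.6]
opening: 1.0
grasp_force: 0.0
go [ 0.0076  0.0065 -0.0067] tw -0.0019 | tcp [ 0.4289 -0.1817  0.3287] yaw 1.6742 tilt 0.0011
```

View pics/w1.png

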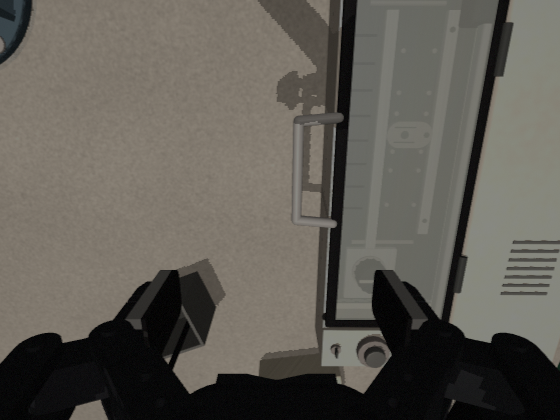

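```bash
python3 - <<'E'
from h import *
np.set_printoptions(precision=4,suppress=True)
d=load("w1"); t0=load("top0")
def tri(a,ua,va,b,ub,vb):
    A=[];B=[]
    for d,u,v in((a,ua,va),(b,ub,vb)):
        r=d["P"][:3,:3]@np.linalg.inv(d["K"])@[u,v,1]; r/=np.linalg.norm(r); N=np.eye(3)-np.outer(r,r); A.append(N);B.append(N@d["P"][:3,3])
    return np.linalg.lstsq(np.vstack(A),np.hstack(B),rcond=None)[0]
c=lambda u,v:(u/4+235-.375,v/4+95-.375)
print("handle",tri(d,297.5,170.5,t0,*c(352,542)),px(d,297.5,170),pxz(d,297.5,170.5,.084))
print("button",tri(d,374,355,t0,*c(676,362)),px(d,374,355),pxz(d,374,355,.103))
L=[((-.138,.0075,.084),297.5,170.5),((-.138,.0605,.084),299,121),((-.138,-.0455,.084),297,221),((-.030,-.238,.103),374,354),((.002,.050,.045),408,134),((-.098,-.268,.085),322,366),]
W=[pxz(d,u,v,m[2]) for m,u,v in L]
th,t,r=fit([m for m,_,_ in L],W); print(th,t);print(r)
print(eng(th,t,(-.138,.0075,.084)), eng(th,t,(.072,.0075,.0835)))
for y in(-20,0,20): print(px(d,297,170+y))
E
```

```text
handle [ 0.4521 -0.1783  0.0764] [ 0.4518 -0.1745  0.0896] [ 0.4523 -0.1761  0.084 ]
button [ 0.5868 -0.4108  0.0975] [ 0.5805 -0.4039  0.1074] [ 0.5824 -0.4075  0.103 ]
0.10333405159120261 [ 0.59   -0.1711]
[[ 0.0003  0.0017]
 [ 0.0005  0.0043]
 [ 0.002  -0.0073]
 [-0.0026  0.005 ]
 [-0.0012 -0.0024]
 [ 0.0011 -0.0013]]
[ 0.452  -0.1779  0.084 ] [ 0.6609 -0.1562  0.0835]
[ 0.4485 -0.1523  0.0881]
[ 0.4512 -0.1746  0.0896]
[ 0.4541 -0.1978  0.0903]
```

```bash
python3 - <<'E'
from h import *
go(.452,-.177,.13,1.675); go(.452,-.177,.073,1.675)
E
```

```text
go [0.0106 0.1184 0.9932] tw -0.0005 | tcp [ 0.4289 -0.1817  0.3287] yaw 1.6742 tilt 0.0011
go [0.0104 0.1186 1.2782] tw -0.0005 | tcp [ 0.4289 -0.1817  0.3287] yaw 1.6742 tilt 0.0011
```

```bash
python3 -m handwheel '[[[0.01,0.118,0.3,0],[0.01,0.118,0.6,0],[0.01,0.118,0.8,0],[0.01,0.118,0.9,0],[0.01,0.118,0.9,0],[0.01,0.118,0.9,0]]]' 38
python3 - <<'E'
from h import *
np.set_printoptions(precision=4,suppress=True)
c=shot("wrist","w2")
go(.452,-.177,.073,1.675)
E
```

```text
time_s: 2.58
eef_pos: [0.4529, -0.1771, 0.1502]
eef_rot: [0.001, 0.669, 0.743, 0.0]
wrist_force: [0.8, -0.2, 0.7]
opening: 0.444
grasp_force: 0.0
go [ 0.0021 -0.0062  0.3879] tw 0.001 | tcp [ 0.4531 -0.1772  0.1506] yaw 1.6765 tilt 0.0022
```

View pics/w2.png

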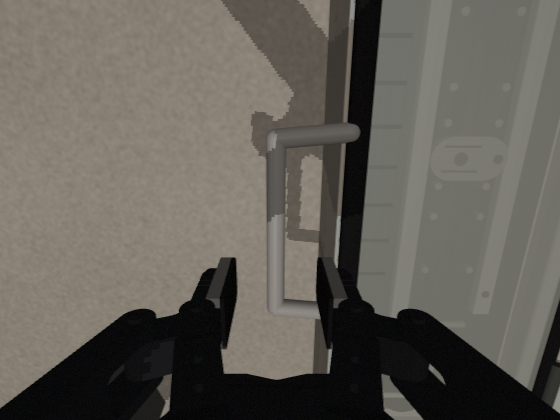

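```bash
python3 -m handwheel '[[[0,-0.005,0.2,0],[0,-0.005,0.388,0],[0,-0.005,0.388,0]]]'
python3 -m handwheel '[[[0,0,0,0],[0,0,0,0],[0,0,0,0],[0,0,0,0],[0,0,0,0]]]' 5
python3 - <<'E'
from h import *
np.set_printoptions(precision=4,suppress=True)
go(.452,-.177,.073,1.675)
for a in np.arange(.1,1.80,.1): print(round(a,2), np.round([.21*(1-np.cos(a))/.2, -.21*np.sin(a)/.2],3))
E
```

```text
time_s: 3.0
eef_pos: [0.45, -0.1757, 0.0705]
eef_rot: [-0.002, 0.669, 0.744, -0.0]
wrist_force: [0.1, 0.2, -0.6]
opening: 0.445
grasp_force: 0.0
time_s: 3.62
eef_pos: [0.4525, -0.1776, 0.074]
eef_rot: [0.002, 0.668, 0.744, -0.0]
wrist_force: [-2.8, -0.8, 7.7]
opening: 0.116
grasp_force: 58.7
go [ 0.0032 -0.002   0.0049] tw 0.0016 | tcp [ 0.4525 -0.1776  0.074 ] yaw 1.6774 tilt 0.0034
0.1 [ 0.005 -0.105]
0.2 [ 0.021 -0.209]
0.3 [ 0.047 -0.31 ]
0.4 [ 0.083 -0.409]
0.5 [ 0.129 -0.503]
0.6 [ 0.183 -0.593]
0.7 [ 0.247 -0.676]
0.8 [ 0.318 -0.753]
0.9 [ 0.397 -0.822]
1.0 [ 0.483 -0.884]
1.1 [ 0.574 -0.936]
1.2 [ 0.67  -0.979]
1.3 [ 0.769 -1.012]
1.4 [ 0.872 -1.035]
1.5 [ 0.976 -1.047]
1.6 [ 1.081 -1.05 ]
1.7 [ 1.185 -1.041]
```

```bash
python3 -m handwheel '[[[0.005,0,0,0],[0.005,0.005,-0.105,0],[0.005,0.021,-0.209,0],[0.005,0.047,-0.31,0],[0.005,0.083,-0.409,0],[0.005,0.129,-0.503,0],[0.005,0.183,-0.593,0],[0.005,0.247,-0.676,0],[0.005,0.318,-0.753,0],[0.005,0.318,-0.753,0]]]'
```

```text
time_s: 4.88
eef_pos: [0.5136, -0.1713, 0.2264]
eef_rot: [0.001, 0.668, 0.744, -0.003]
wrist_force: [-16.5, -7.7, 13.0]
opening: 0.112
grasp_force: 59.9
```

```bash
python3 -m handwheel '[[[0,0.079,-0.069,0],[0,0.165,-0.131,0],[0,0.256,-0.183,0],[0,0.352,-0.226,0],[0,0.451,-0.259,0],[0,0.554,-0.282,0],[0,0.658,-0.294,0],[0,0.763,-0.297,0],[0,0.867,-0.288,0],[0,0.905,-0.282,0]]]'
python3 -m handwheel '[[[0,0.01,0,0],[0,0.01,0,0],[0,0.01,0,0]]]'
python3 -m handwheel '[[[0,0,0,0],[0,0,0,0],[0,0,0,0]]]' 40
python3 -m handwheel '[[[0,0,-0.4,0],[0,0,-0.4,0],[0,0,-0.4,0],[0,0,-0.4,0]]]'
python3 - <<'E'
from h import *
shot("top","top1"); shot("wrist","w3"); go(0,0,0)
E
```

```text
time_s: 6.12
eef_pos: [0.6961, -0.1523, 0.2823]
eef_rot: [0.004, 0.669, 0.743, -0.001]
wrist_force: [-0.8, -7.6, 6.1]
opening: 0.113
grasp_force: 64.6
time_s: 6.5
eef_pos: [0.6975, -0.1523, 0.2816]
eef_rot: [0.004, 0.669, 0.743, -0.0]
wrist_force: [2.1, -8.2, 1.1]
opening: 0.116
grasp_force: 65.0
time_s: 6.88
eef_pos: [0.6965, -0.1488, 0.279]
eef_rot: [0.0, 0.668, 0.744, 0.0]
wrist_force: [-0.2, 0.3, -0.3]
opening: 0.467
grasp_force: 0.0
time_s: 7.38
eef_pos: [0.6959, -0.149, 0.3565]
eef_rot: [-0.001, 0.668, 0.744, -0.0]
wrist_force: [0.2, 0.0, -0.3]
opening: 0.466
grasp_force: 0.0
go [ 1.1075 -3.3737  1.7942] tw 0 | tcp [ 0.6958 -0.149   0.3561] yaw 1.6773 tilt 0.0039
```

```bash
python3 - <<'E'
from h import *
go(.573,-.313,.30,1.675)
E
```

```text
go [-0.7505 -0.6966  0.2814] tw 0.0016 | tcp [ 0.6958 -0.149   0.3561] yaw 1.6773 tilt 0.0039
```

```bash
python3 -m handwheel '[[[0,-0.3,0,0],[-0.4,-0.6,0,0],[-0.75,-0.7,0.1,0],[-0.75,-0.7,0.28,0],[-0.75,-0.7,0.28,0],[-0.75,-0.7,0.28,0],[-0.75,-0.7,0.28,0]]]' 60
python3 - <<'E'
from h import *
shot("wrist","w4"); shot("top","top1"); go(.573,-.313,.056,1.675)
E
```

```text
time_s: 8.35
eef_pos: [0.5742, -0.3123, 0.304]
eef_rot: [0.001, 0.668, 0.744, 0.0]
wrist_force: [0.1, -0.8, 1.0]
opening: 0.702
grasp_force: 0.0
go [-9.0000e-04 -8.5000e-03  1.2406e+00] tw 0.0028 | tcp [ 0.5742 -0.3123  0.3041] yaw 1.6792 tilt 0.0022
```

View pics/w4.png

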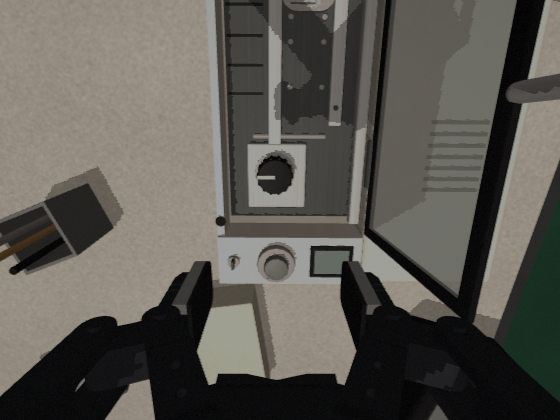

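```bash
python3 - <<'E'
from h import *
np.set_printoptions(precision=4,suppress=True)
d=load("w4")
L=[((-.032,-.14,.073),275,175),((-.030,-.238,.103),276,267),((-.016,-.043,.043),291,42),((-.016,-.089-.004,.043),291,87),((.020,-.093,.043),322,87),((.020,-.043,.043),323,42)]
L[2]=((-.016,.050-.07+.023,.043),291,15);L[3]=((-.016,-.043,.043),291,87);L[4]=((.02,-.043,.043),322,87);L[5]=((.02,.003,.043),325,16)
W=[pxz(d,u,v,m[2]) for m,u,v in L]
print(np.array(W))
th,t,r=fit([m for m,_,_ in L],W); print(th,t);print(r)
print("depth knob",px(d,275,170),"btn",px(d,276,267),"bed",px(d,306,60), px(d,306,100))
print("knob now",eng(.1045,np.array([.59,-.1711]),np.array((-.032,-.14,.063))))
s=cv2.resize(d["color"][0:140,200:400],None,fx=4,fy=4,interpolation=cv2.INTER_CUBIC); cv2.imwrite("pics/w4c.png",s[:,:,::-1])
E
```

```text
[[ 0.5728 -0.3122  0.073 ]
 [ 0.5847 -0.4108  0.103 ]
 [ 0.5716 -0.1456  0.043 ]
 [ 0.5804 -0.2166  0.043 ]
 [ 0.615  -0.2128  0.043 ]
 [ 0.6075 -0.1426  0.043 ]]
0.11005818606771094 [ 0.5892 -0.1632]
[[-0.     -0.0063]
 [-0.0008 -0.0077]
 [-0.0014  0.0164]
 [ 0.0023 -0.0089]
 [ 0.0012 -0.009 ]
 [-0.0013  0.0155]]
depth knob [ 0.5722 -0.3067  0.0727] btn [ 0.5844 -0.4082  0.1079] bed [ 0.5938 -0.1863  0.0362] [ 0.5995 -0.2284  0.0367]
knob now [ 0.5728 -0.3137  0.063 ]
```

View pics/w4c.png

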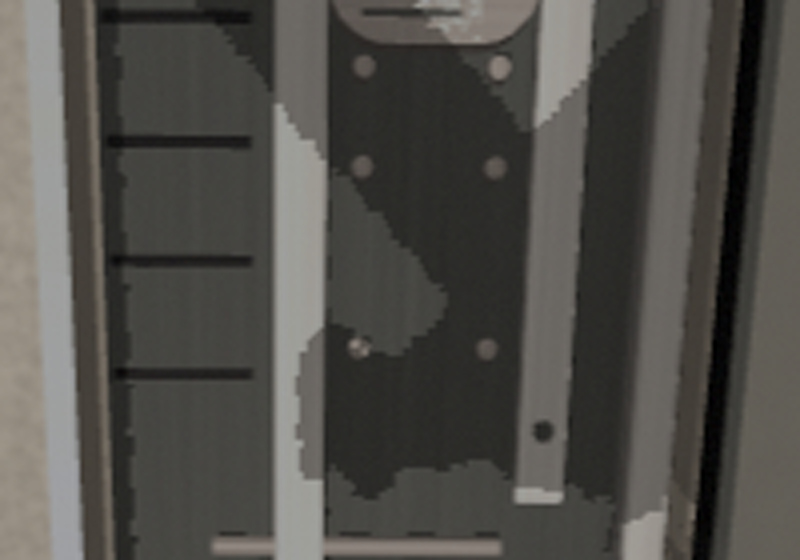

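```bash
python3 - <<'E'
from h import *
np.set_printoptions(precision=4,suppress=True)
d=load("w4")
L=[((-.032,-.14,.073),275,175),((-.030,-.238,.103),276,267)]
for x,y,u,v in((-.016,.027,363,66),(.02,.027,498,68),(-.016,.003,362,166),(.02,.003,495,167),(-.016,-.043,358,348),(.02,-.043,487,349)):
    L.append(((x,y,.043),u/4+200-.375,v/4-.375))
W=[pxz(d,u,v,m[2]) for m,u,v in L]
th,t,r=fit([m for m,_,_ in L],W); print(th,t);print(r)
print("knob",eng(th,t,np.array((-.032,-.14,.063))),W[0],"handle",eng(th,t,np.array((-.138,.0075,.084))))
k=eng(th,t,np.array((-.032,-.14,.063))); go(k[0],k[1],.1,th+np.pi/2);go(k[0],k[1],.057,th+np.pi/2)
E
```

```text
0.10374157560957133 [ 0.5899 -0.1716]
[[ 0.0002  0.0019]
 [ 0.      0.0006]
 [-0.0001 -0.0003]
 [-0.0003 -0.0007]
 [ 0.0001 -0.0003]
 [ 0.0001 -0.0003]
 [-0.0002 -0.0005]
 [ 0.0001 -0.0005]]
knob [ 0.5725 -0.3141  0.063 ] [ 0.5728 -0.3122  0.073 ] handle [ 0.4518 -0.1784  0.084 ]
go [-0.0066 -0.0111  1.0206] tw 0.0031 | tcp [ 0.5742 -0.3123  0.3041] yaw 1.6792 tilt 0.0022
go [-0.0063 -0.0114  1.2356] tw 0.0031 | tcp [ 0.5742 -0.3123  0.3041] yaw 1.6792 tilt 0.0022
```

```bash
python3 -m handwheel '[[[0,-0.01,0.3,0],[-0.006,-0.011,0.6,0],[-0.006,-0.011,0.9,0],[-0.006,-0.011,0.98,0],[-0.006,-0.011,0.98,0]]]'
python3 -m handwheel '[[[0,0,0.12,0],[0,0,0.252,0],[0,0,0.252,0],[0,0,0.252,0]]]'
python3 - <<'E'
from h import *
go(.5725,-.3141,.057,1.6745)
E
python3 -m handwheel '[[[0,0,0,0],[0,0,0,0],[0,0,0,0],[0,0,0,0]]]' 25
```

```text
time_s: 9.07
eef_pos: [0.5717, -0.3144, 0.1072]
eef_rot: [-0.0, 0.668, 0.744, 0.0]
wrist_force: [0.0, -0.4, 1.8]
opening: 0.702
grasp_force: 0.0
time_s: 9.57
eef_pos: [0.5729, -0.316, 0.0595]
eef_rot: [0.002, 0.668, 0.744, 0.0]
wrist_force: [0.3, -0.6, -0.2]
opening: 0.701
grasp_force: 0.0
go [ 0.0098 -0.0009  0.0124] tw 0.002 | tcp [ 0.5729 -0.316   0.0595] yaw 1.6775 tilt 0.0046
time_s: 10.07
eef_pos: [0.573, -0.3156, 0.059]
eef_rot: [0.002, 0.668, 0.744, 0.0]
wrist_force: [1.1, 1.1, 4.2]
opening: 0.453
grasp_force: 59.6
```

```bash
python3 -m handwheel '[[[0,0,0,-0.1],[0,0,0,-0.25],[0,0,0,-0.4],[0,0,0,-0.5],[0,0,0,-0.6],[0,0,0,-0.7],[0,0,0,-0.8],[0,0,0,-0.9],[0,0,0,-0.91],[0,0,0,-0.91]]]'
python3 - <<'E'
from h import *
go(.5725,-.3141,.057,1.6745+1.35)
E
```

```text
time_s: 11.32
eef_pos: [0.575, -0.3135, 0.0591]
eef_rot: [0.004, 0.05, 0.999, 0.0]
wrist_force: [8.8, 7.9, 4.4]
opening: 0.446
grasp_force: 59.8
go [ 0.0123 -0.004   0.0105] tw 0.0111 | tcp [ 0.575  -0.3135  0.0591] yaw 3.0411 tilt 0.0079
```

```bash
python3 -m handwheel '[[[0,0,0,0],[0,0,0,0],[0,0,0,0]]]' 60
python3 -m handwheel '[[[0,0,-0.2,0],[0,0,-0.5,0],[0,0,-0.7,0],[0,0,-0.7,0],[0,0,-0.7,0]]]'
python3 - <<'E'
from h import *
th=.1037;t=np.array([.5899,-.1716])
p=eng(th,t,np.array([.002,.05,.17])); go(*p,th+np.pi)
E
```

```text
time_s: 11.7
eef_pos: [0.5709, -0.3151, 0.0564]
eef_rot: [-0.0, 0.05, 0.999, -0.0]
wrist_force: [-0.2, -0.0, -0.3]
opening: 0.705
grasp_force: 0.0
time_s: 12.32
eef_pos: [0.5706, -0.3146, 0.1955]
eef_rot: [-0.0, 0.05, 0.999, 0.0]
wrist_force: [-0.4, -0.2, -0.3]
opening: 0.706
grasp_force: 0.0
go [0.0155 0.9681 0.1282] tw -0.1355 | tcp [ 0.5706 -0.3146  0.1955] yaw 3.042 tilt 0.0012
```

```bash
python3 -m handwheel '[[[0,0.3,0.1,-0.1],[0,0.6,0.128,-0.1355],[0.015,0.9,0.128,-0.1355],[0.015,0.968,0.128,-0.1355],[0.015,0.968,0.128,-0.1355],[0.015,0.968,0.128,-0.1355]]]'
python3 - <<'E'
from h import *
np.set_printoptions(precision=4,suppress=True)
shot("wrist","w5"); 
d=load("w5")
th=.1037;t=np.array([.5899,-.1716])
for z in(.06,.044):
    p=eng(th,t,np.array([.002,.05,z])); go(*p,th+np.pi)
for q in((.002,.05,.045),(-.016,.027,.043),(-.016,.073,.043),(.02,.073,.043),(-.016,.003,.043),(-.032,-.14,.073),(-.036-.014,.0,.043)): print(q,proj(d,eng(th,t,np.array(q))))
E
```

```text
time_s: 13.08
eef_pos: [0.5871, -0.1232, 0.1701]
eef_rot: [-0.0, -0.051, 0.999, -0.0]
wrist_force: [-0.2, -1.1, 0.3]
opening: 0.701
grasp_force: 0.0
go [0.0009 0.0092 0.5512] tw -0.001 | tcp [ 0.5872 -0.1235  0.1702] yaw -3.0394 tilt 0.0006
go [0.0009 0.0092 0.6312] tw -0.001 | tcp [ 0.5872 -0.1235  0.1702] yaw -3.0394 tilt 0.0006
(0.002, 0.05, 0.045) [279.6331 203.7043]
(-0.016, 0.027, 0.043) [251.2661 181.6908]
(-0.016, 0.073, 0.043) [308.0769 181.6727]
(0.02, 0.073, 0.043) [306.8471 223.517 ]
(-0.016, 0.003, 0.043) [221.6204 181.7002]
(-0.032, -0.14, 0.073) [ 11.9684 168.9648]
(-0.049999999999999996, 0.0, 0.043) [215.6036 138.9562]
```

View pics/w5.png

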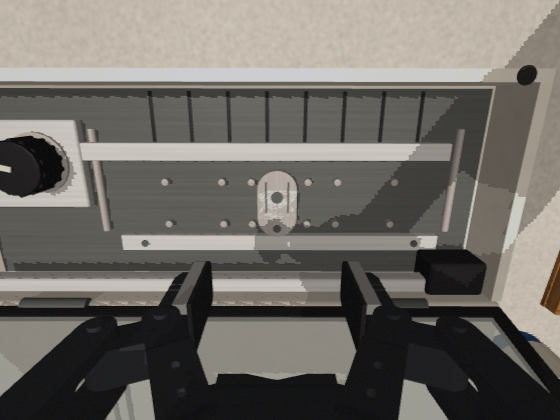

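```bash
python3 -m handwheel '[[[0,0.009,0.2,0],[0,0.009,0.45,0],[0,0.009,0.55,0],[0,0.009,0.55,0]]]' 44
python3 - <<'E'
from h import *
th=.1037;t=np.array([.5899,-.1716])
p=eng(th,t,np.array([.002,.05,.044])); go(*p,th+np.pi); print(ctrl.get_obs()["opening"])
E
```

```text
time_s: 13.62
eef_pos: [0.5861, -0.1206, 0.0594]
eef_rot: [-0.001, -0.051, 0.999, 0.001]
wrist_force: [1.0, 1.0, 0.2]
opening: 0.514
grasp_force: 0.0
go [-0.0025 -0.0056  0.077 ] tw -0.0007 | tcp [ 0.5861 -0.1206  0.0594] yaw -3.0389 tilt 0.0031
0.5141969171947627
```

```bash
python3 -m handwheel '[[[0,-0.003,0.04,0],[0,-0.003,0.075,0],[0,-0.003,0.075,0],[0,-0.003,0.075,0]]]'
python3 -m handwheel '[[[0,0,0,0],[0,0,0,0],[0,0,0,0],[0,0,0,0]]]' 20
python3 -m handwheel '[[[0,0,-0.1,0],[0,0,-0.3,0],[0,0,-0.5,0],[0,0,-0.5,0]]]'
python3 - <<'E'
from h import *
go(.61,.265,.145,.1037+np.pi)
E
```

```text
time_s: 14.12
eef_pos: [0.5875, -0.1207, 0.0462]
eef_rot: [0.0, -0.052, 0.999, -0.0]
wrist_force: [0.7, -0.1, -0.6]
opening: 0.518
grasp_force: 0.0
time_s: 14.62
eef_pos: [0.5876, -0.1207, 0.0466]
eef_rot: [0.0, -0.052, 0.999, -0.0]
wrist_force: [-2.5, -0.2, 4.4]
opening: 0.354
grasp_force: 59.9
time_s: 15.12
eef_pos: [0.59, -0.1217, 0.1509]
eef_rot: [0.004, -0.052, 0.999, -0.002]
wrist_force: [0.4, -0.7, -0.9]
opening: 0.35
grasp_force: 59.6
go [-0.3001  1.9127  0.024 ] tw 0.0003 | tcp [ 0.59   -0.1217  0.1509] yaw -3.0375 tilt 0.0088
```

```bash
python3 -m handwheel '[[[-0.1,0.25,0,0],[-0.15,0.5,0,0],[-0.15,0.75,0,0],[-0.15,0.956,0,0]]]'
python3 -m handwheel '[[[-0.1,0.25,0,0],[-0.15,0.5,0,0],[-0.15,0.75,0,0],[-0.15,0.956,0,0],[-0.15,0.956,0,0],[-0.15,0.956,0,0]]]'
python3 - <<'E'
from h import *
np.set_printoptions(precision=4,suppress=True)
shot("top","top2");shot("wrist","w6");go(.61,.265,.06);go(.61,.265,.0175)
d=load("top2")
s=cv2.resize(d["color"][110:300,70:260],None,fx=3,fy=3,interpolation=cv2.INTER_CUBIC)
cv2.imwrite("pics/c2.png",np.hstack([s,s[:,:0]])[:,:,::-1])
E
```

```text
time_s: 15.62
eef_pos: [0.5962, 0.0746, 0.1449]
eef_rot: [-0.001, -0.052, 0.999, 0.0]
wrist_force: [-0.0, 0.3, -2.0]
opening: 0.351
grasp_force: 59.7
time_s: 16.38
eef_pos: [0.6067, 0.2655, 0.145]
eef_rot: [-0.001, -0.052, 0.999, -0.0]
wrist_force: [0.5, -0.1, -1.6]
opening: 0.35
grasp_force: 59.7
go [-0.0141  0.0006  0.4267] tw 0 | tcp [0.6073 0.2646 0.1453] yaw -3.0389 tilt 0.0008
go [-0.0143  0.0006  0.6392] tw 0 | tcp [0.6073 0.2646 0.1453] yaw -3.0389 tilt 0.0008
```

View pics/w6.png

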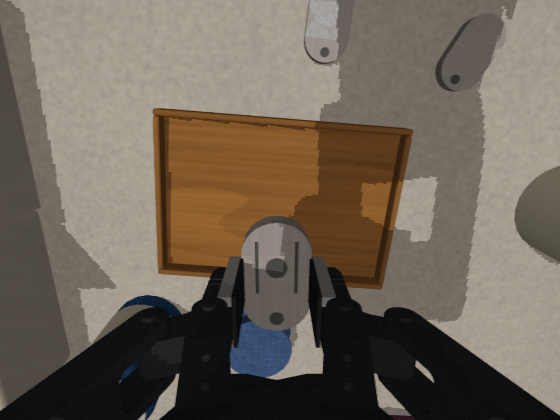

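```bash
python3 - <<'E'
from h import *
np.set_printoptions(precision=4,suppress=True)
d=load("w6")
C=np.array([pxz(d,u,v,.02) for u,v in((153,110),(411,131),(383,288),(159,272))]); print(C,C.mean(0))
print(np.linalg.norm(C[0]-C[1]),np.linalg.norm(C[1]-C[2]))
print("ribbon",px(d,260,352),"blanks",px(d,323,52),px(d,455,75),"floor",px(d,250,180))
c=C.mean(0); go(c[0],c[1],.06); go(c[0],c[1],.018)
E
```

```text
[[0.5433 0.1636 0.02  ]
 [0.5383 0.3605 0.02  ]
 [0.675  0.3664 0.02  ]
 [0.6797 0.1678 0.02  ]] [0.6091 0.2646 0.02  ]
0.1969691783735774 0.1367926993684637
ribbon [0.7461 0.2632 0.0306] blanks [0.4891 0.2862 0.0105] [0.4945 0.3878 0.0112] floor [0.5924 0.2398 0.0068]
go [-0.0093 -0.0011  0.4267] tw 0 | tcp [0.6073 0.2646 0.1453] yaw -3.0389 tilt 0.0008
go [-0.0094 -0.001   0.6367] tw 0 | tcp [0.6073 0.2646 0.1453] yaw -3.0389 tilt 0.0008
```

```bash
python3 -m handwheel '[[[-0.008,0,0.25,0],[-0.008,0,0.45,0],[-0.008,0,0.58,0],[-0.008,0,0.63,0],[-0.008,0,0.63,0],[-0.008,0,0.64,0]]]'
python3 -m handwheel '[[[0,0,0,0],[0,0,0,0],[0,0,0,0]]]' 46
python3 -m handwheel '[[[0,0,-0.1,0],[0.3,0.0,-0.4,0],[0.5,0.15,-0.8,0],[0.7,0.3,-0.8,0],[0.7,0.3,-0.8,0],[0.7,0.3,-0.8,0]]]'
python3 - <<'E'
from h import *
shot("wrist","w7");shot("top","top3");go(.48,.34,.18)
E
```

```text
time_s: 17.23
eef_pos: [0.6103, 0.2661, 0.0195]
eef_rot: [0.002, -0.052, 0.999, 0.0]
wrist_force: [-0.5, -0.5, -1.1]
opening: 0.348
grasp_force: 59.7
time_s: 17.6
eef_pos: [0.6091, 0.2663, 0.0183]
eef_rot: [0.0, -0.052, 0.999, 0.0]
wrist_force: [0.8, 0.1, 0.8]
opening: 0.537
grasp_force: 0.0
time_s: 18.35
eef_pos: [0.4632, 0.3126, 0.1808]
eef_rot: [0.002, -0.053, 0.999, 0.001]
wrist_force: [0.2, -0.4, 0.2]
opening: 0.538
grasp_force: 0.0
go [-0.0949  0.1348 -0.0071] tw 0 | tcp [0.4639 0.3112 0.1785] yaw -3.0372 tilt 0.0017
```

View pics/w7.png

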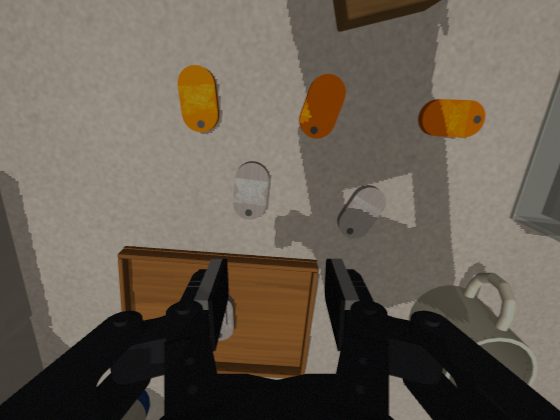

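```bash
cat >> h.py <<'E'
def blanks(fn,lo=.005,hi=.016,box=None,zoff=0):
    d=load(fn); z=d["z"]; v,u=np.mgrid[0:420,0:560]; X=np.stack([u,v,np.ones_like(u)],-1)@np.linalg.inv(d["K"]).T*z[...,None]
    W=X@d["P"][:3,:3].T+d["P"][:3,3]
    hsv=cv2.cvtColor(d["color"],cv2.COLOR_RGB2HSV)
    m=((z>0)&(W[...,2]>lo)&(W[...,2]<hi)).astype(np.uint8); m=cv2.morphologyEx(m,cv2.MORPH_OPEN,np.ones((3,3)))
    n,l,st,c=cv2.connectedComponentsWithStats(m)
    for i in range(1,n):
        if 300<st[i,4]<6000:
            k=l==i; p=W[k][:,:2]; (cx,cy),(w,h),a=cv2.minAreaRect(np.float32(p)*1000); a=a if w>h else a+90
            e=np.linalg.eigh(np.cov(p.T))[1][:,1]
            print("px",np.round(c[i]),"world",np.round([cx/1000,cy/1000],4),"mean",np.round(p.mean(0),4),"z",round(float(np.median(W[k][:,2])),4),"size",np.round([w,h],1),"ang",round(np.radians(a),3),"pca",round(float(np.arctan2(e[1],e[0])),3),"sat",np.median(hsv[...,1][k]))
E
python3 - <<'E'
from h import *
blanks("w7")
d=load("w7")
for u,v in((251,190),(361,213)): print(pxz(d,u,v,.01))
E
```

```text
px [198.  98.] world [0.3894 0.2349] mean [0.3888 0.2352] z 0.0106 size [55.2 32.5] ang 0.171 pca -2.972 sat 252.0
px [323. 106.] world [0.3839 0.3444] mean [0.3834 0.3444] z 0.0106 size [32.1 55.6] ang 2.916 pca 2.909 sat 255.0
px [538. 157.] world [0.4086 0.5489] mean [0.4081 0.549 ] z 0.0105 size [121.2   3.8] ang 0.006 pca -3.14 sat 17.0
px [453. 118.] world [0.3811 0.4619] mean [0.3809 0.461 ] z 0.0107 size [31.9 56.1] ang 1.671 pca 1.632 sat 255.0
px [251. 190.] world [0.4676 0.2878] mean [0.4668 0.2879] z 0.0104 size [32.  55.6] ang 3.121 pca 3.126 sat 29.0
px [362. 212.] world [0.478  0.3976] mean [0.4768 0.3971] z 0.0104 size [32.9 56.1] ang 2.731 pca 2.727 sat 32.0
px [ 19. 295.] world [0.6109 0.0545] mean [0.6083 0.0545] z 0.0104 size [195.6   4.3] ang 0.096 pca -3.04 sat 42.0
px [168. 253.] world [0.5406 0.2096] mean [0.5406 0.2101] z 0.0109 size [ 1.8 85. ] ang 1.597 pca 1.598 sat 187.0
px [436. 296.] world [0.5622 0.4944] mean [0.5612 0.4925] z 0.0104 size [12.8 55.7] ang 2.193 pca 2.196 sat 50.0
px [259. 367.] world [0.6728 0.3133] mean [0.6729 0.3142] z 0.0107 size [ 4.4 96.9] ang 1.609 pca 1.597 sat 189.0
[0.46640103 0.28789944 0.01      ]
[0.47798896 0.39631873 0.01      ]
```

```bash
python3 - <<'E'
from h import *
go(.4775,.3973,.06,2.728);go(.4775,.3973,.0115,2.728)
E
```

```text
go [-0.1113  0.421   0.5929] tw 0.3453 | tcp [0.4639 0.3112 0.1785] yaw -3.0372 tilt 0.0017
go [-0.1109  0.421   0.8354] tw 0.3453 | tcp [0.4639 0.3112 0.1785] yaw -3.0372 tilt 0.0017
```

```bash
python3 -m handwheel '[[[-0.1,0.2,0.2,0.12],[-0.11,0.42,0.4,0.24],[-0.11,0.42,0.6,0.345],[-0.11,0.42,0.6,0.345],[-0.11,0.42,0.6,0.345],[-0.11,0.42,0.6,0.345]]]' 48
python3 - <<'E'
from h import *
shot("wrist","w8");go(.4775,.3973,.0115,2.728);blanks("w8")
E
```

```text
time_s: 19.2
eef_pos: [0.4784, 0.3972, 0.06]
eef_rot: [0.001, 0.205, 0.979, 0.001]
wrist_force: [0.3, -0.2, 1.1]
opening: 0.562
grasp_force: 0.0
go [ 0.0038 -0.0019  0.2422] tw 0.0003 | tcp [0.4782 0.3973 0.0599] yaw 2.7284 tilt 0.0036
px [316.  31.] world [0.3866 0.4601] mean [0.3836 0.4593] z 0.0107 size [53.  32.4] ang 1.162 pca 1.428 sat 255.0
px [517.  59.] world [0.4382 0.549 ] mean [0.4372 0.5488] z 0.0108 size [63.5  3.5] ang 0.02 pca -3.137 sat 19.0
px [120. 125.] world [0.3845 0.3443] mean [0.3837 0.3453] z 0.0106 size [33.6 55.9] ang 2.942 pca 2.921 sat 255.0
px [278. 235.] world [0.4785 0.3974] mean [0.4771 0.398 ] z 0.0104 size [32.  56.3] ang 2.713 pca 2.714 sat 32.0
px [  5. 230.] world [0.4083 0.2484] mean [0.4083 0.249 ] z 0.0096 size [ 7.6 25.2] ang 2.601 pca 2.59 sat 255.0
px [113. 283.] world [0.4676 0.2878] mean [0.4645 0.2898] z 0.0104 size [33.5 54.8] ang 3.132 pca -3.04 sat 30.0
px [473. 287.] world [0.5596 0.4972] mean [0.5582 0.4966] z 0.0105 size [10.2 50.5] ang 2.063 pca 2.077 sat 50.0
px [252. 347.] world [0.5488 0.3535] mean [0.544  0.3496] z 0.0108 size [59.6 29.8] ang 0.777 pca 0.941 sat 186.0
```

```bash
python3 -m handwheel '[[[0.003,0,0.12,0],[0.003,0,0.22,0],[0.003,0,0.242,0],[0.003,0,0.242,0],[0.003,0,0.242,0]]]'
python3 -m handwheel '[[[0,0,0,0],[0,0,0,0],[0,0,0,0],[0,0,0,0]]]' 20
python3 -m handwheel '[[[0,0,-0.1,0],[0,0,-0.3,0],[0,0,-0.55,0],[0,0,-0.7,0],[0,0,-0.7,0],[0,0,-0.7,0]]]'
python3 - <<'E'
from h import *
shot("wrist","w9")
th=.1037;t=np.array([.5899,-.1716])
p=eng(th,t,np.array([-.002,-.02,.16])); go(*p,th+np.pi)
E
```

```text
time_s: 19.88
eef_pos: [0.4766, 0.3977, 0.0102]
eef_rot: [0.001, 0.205, 0.979, 0.0]
wrist_force: [-0.3, -0.0, 0.4]
opening: 0.561
grasp_force: 0.0
time_s: 20.38
eef_pos: [0.4767, 0.3978, 0.0105]
eef_rot: [0.001, 0.205, 0.979, 0.001]
wrist_force: [-0.6, -0.1, 5.0]
opening: 0.352
grasp_force: 60.1
time_s: 21.12
eef_pos: [0.4752, 0.3969, 0.1485]
eef_rot: [-0.001, 0.205, 0.979, -0.001]
wrist_force: [-0.1, 0.6, -1.7]
opening: 0.353
grasp_force: 59.7
go [-1.7094 -2.4627 -0.059 ] tw -0.3448 | tcp [0.4748 0.3967 0.1477] yaw 2.728 tilt 0.003
```

View pics/w9.png

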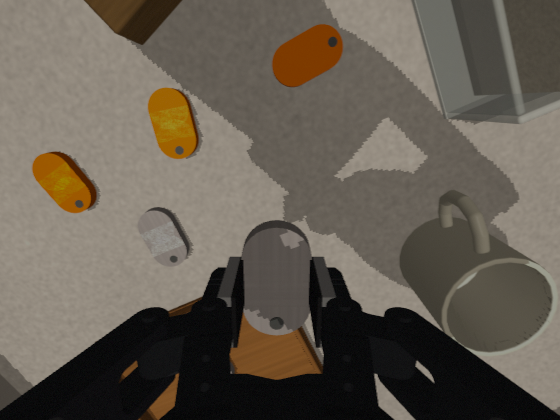

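```bash
cat >> h.py <<'E'
def held(fn,off,rt=222,rb=334,u=277):
    d=load(fn);h=d["T"][2,3]-off+.01
    a,b=[(np.linalg.inv(d["T"])@np.r_[pxz(d,u,r,h),1])[:3] for r in(rt,rb)]; print("tool-frame ends",np.round(a,4),np.round(b,4),"mid",np.round((a+b)/2,4))
E
python3 - <<'E'
from h import *
held("w9",.0105)
held("w6",.0115,217,330)
E
```

```text
tool-frame ends [ 0.028  -0.0009  0.0005] [-0.0299 -0.0008  0.0005] mid [-0.001  -0.0008  0.0005]
tool-frame ends [ 0.0307 -0.001   0.0015] [-0.0277 -0.001   0.0015] mid [ 0.0015 -0.001   0.0015]
```

```bash
python3 -m handwheel '[[[-0.2,-0.2,-0.05,-0.1],[-0.4,-0.4,-0.06,-0.2],[-0.6,-0.6,-0.06,-0.3],[-0.7,-0.8,-0.06,-0.345],[-0.85,-1,-0.06,-0.345],[-0.85,-1,-0.06,-0.345],[-0.85,-1,-0.06,-0.345]]]'
python3 - <<'E'
from h import *
th=.1037;t=np.array([.5899,-.1716])
p=eng(th,t,np.array([-.003,-.02,.16])); go(*p,th+np.pi)
E
```

```text
time_s: 22.05
eef_pos: [0.5504, 0.1459, 0.1599]
eef_rot: [-0.001, -0.052, 0.999, 0.0]
wrist_force: [-0.5, 0.4, -1.6]
opening: 0.353
grasp_force: 59.9
go [-1.8300e-02 -1.6997e+00 -1.6000e-03] tw -0.0004 | tcp [0.5504 0.1459 0.1599] yaw -3.0385 tilt 0.0027
```

```bash
python3 -m handwheel '[[[0,-0.25,0,0],[0,-0.5,0,0],[0,-0.75,0,0],[0,-0.9,0,0]]]'
python3 -m handwheel '[[[-0.01,-0.25,0,0],[-0.018,-0.5,0,0],[-0.018,-0.8,0,0],[-0.018,-0.8,0.2,0],[-0.018,-0.8,0.3,0],[-0.018,-0.8,0.35,0],[-0.018,-0.8,0.35,0],[-0.018,-0.8,0.35,0]]]'
python3 - <<'E'
from h import *
shot("wrist","w10")
th=.1037;t=np.array([.5899,-.1716])
p=eng(th,t,np.array([-.003,-.02,.0465])); go(*p,th+np.pi)
E
```

```text
time_s: 22.55
eef_pos: [0.5698, -0.0336, 0.1606]
eef_rot: [-0.0, -0.052, 0.999, 0.0]
wrist_force: [-0.6, 0.3, -2.0]
opening: 0.349
grasp_force: 60.0
time_s: 23.55
eef_pos: [0.5911, -0.1916, 0.0926]
eef_rot: [0.001, -0.053, 0.999, -0.001]
wrist_force: [-0.0, -0.7, -0.5]
opening: 0.352
grasp_force: 60.0
go [0.011  0.0016 0.2312] tw 0.0008 | tcp [ 0.5911 -0.1918  0.0927] yaw -3.0367 tilt 0.0024
```

```bash
python3 -m handwheel '[[[0.008,0,0.08,0],[0.008,0,0.15,0],[0.008,0,0.19,0],[0.008,0,0.19,0],[0.008,0,0.19,0]]]'
python3 - <<'E'
from h import *
th=.1037;t=np.array([.5899,-.1716])
p=eng(th,t,np.array([-.003,-.02,.0465])); go(*p,th+np.pi)
E
```

```text
time_s: 24.22
eef_pos: [0.5887, -0.1923, 0.0534]
eef_rot: [0.0, -0.052, 0.999, -0.0]
wrist_force: [-0.0, 0.4, -0.9]
opening: 0.349
grasp_force: 60.0
go [-0.0015  0.0022  0.0347] tw 0.0001 | tcp [ 0.5887 -0.1923  0.0534] yaw -3.0377 tilt 0.0003
```

```bash
python3 -m handwheel '[[[0,0.002,0.02,0],[0,0.002,0.034,0],[0,0.002,0.034,0],[0,0.002,0.034,0]]]'
python3 -m handwheel '[[[0,0,0,0],[0,0,0,0],[0,0,0,0]]]' 42
python3 -m handwheel '[[[0,0,-0.1,0],[0,0,-0.3,0],[0,0,-0.5,0],[0,0,-0.5,0],[0,0,-0.5,0]]]'
python3 - <<'E'
from h import *
shot("wrist","w11");shot("top","top4")
blanks("w11",.043,.0485)
d=load("w11")
th=.1037;t=np.array([.5899,-.1716])
for q in((.002-.004,-.02,.045),): print(q,proj(d,eng(th,t,np.array(q))),eng(th,t,np.array(q)))
E
```

```text
time_s: 24.72
eef_pos: [0.5892, -0.1917, 0.0467]
eef_rot: [0.001, -0.052, 0.999, -0.0]
wrist_force: [5.5, -0.3, -3.6]
opening: 0.351
grasp_force: 62.8
time_s: 25.1
eef_pos: [0.5888, -0.1918, 0.0469]
eef_rot: [0.0, -0.052, 0.999, -0.0]
wrist_force: [3.0, 0.5, 1.7]
opening: 0.494
grasp_force: 1.6
time_s: 25.72
eef_pos: [0.5879, -0.1916, 0.1468]
eef_rot: [-0.0, -0.052, 0.999, 0.0]
wrist_force: [-0.4, 0.7, 0.7]
opening: 0.497
grasp_force: 0.0
px [ 19. 182.] world [ 0.5899 -0.3809] mean [ 0.5853 -0.3813] z 0.0458 size [125.7   3.1] ang 0.1 pca -3.039 sat 38.0
px [276. 215.] world [ 0.5907 -0.1926] mean [ 0.5895 -0.1925] z 0.0454 size [56.1 31.6] ang 0.124 pca -3.029 sat 25.0
(-0.002, -0.02, 0.045) [277.43458958 215.35418051] [ 0.58998103 -0.19169959  0.045     ]
```

View pics/w11.png

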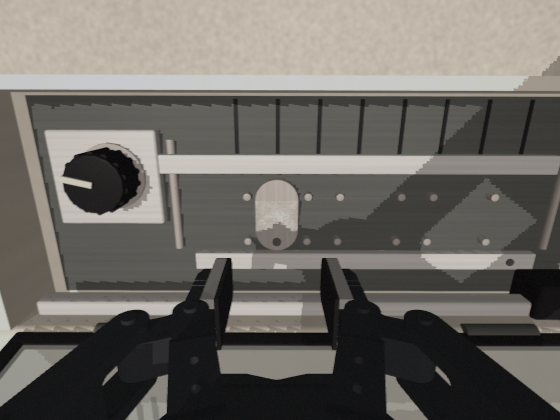

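```bash
python3 -m handwheel '[[[0,0.25,-0.1,0],[0,0.5,-0.15,0],[0,0.75,-0.15,0],[0,1,-0.15,0]]]' 48
python3 -m handwheel '[[[0,0.25,0,0],[0.2,0.5,0,0],[0.4,0.75,0,0],[0.5,1,0,0]]]'
python3 -m handwheel '[[[0.05,0.15,0,0],[0.1,0.25,0,0],[0.1,0.25,0,0],[0.1,0.25,0,0],[0.1,0.25,0,0]]]'
python3 - <<'E'
from h import *
shot("wrist","w12");blanks("w12")
go(.467,.288,.06,-.017+np.pi)
E
```

```text
time_s: 26.32
eef_pos: [0.5665, 0.0088, 0.1753]
eef_rot: [-0.001, -0.052, 0.999, 0.0]
wrist_force: [0.5, 0.7, 0.3]
opening: 0.566
grasp_force: 0.0
time_s: 26.82
eef_pos: [0.4446, 0.1966, 0.1751]
eef_rot: [-0.002, -0.052, 0.999, -0.0]
wrist_force: [0.9, 0.6, -0.0]
opening: 0.562
grasp_force: 0.0
time_s: 27.45
eef_pos: [0.4228, 0.2426, 0.1762]
eef_rot: [-0.0, -0.051, 0.999, -0.0]
wrist_force: [0.4, -0.3, 0.5]
opening: 0.567
grasp_force: 0.0
px [273. 154.] world [0.3895 0.235 ] mean [0.3887 0.2349] z 0.0106 size [55.5 32. ] ang 0.17 pca -2.972 sat 255.0
px [393. 160.] world [0.384  0.3443] mean [0.3831 0.3438] z 0.0106 size [33.1 55.9] ang 2.918 pca 2.921 sat 255.0
px [518. 171.] world [0.381  0.4622] mean [0.3806 0.4607] z 0.0107 size [32.2 57.5] ang 1.635 pca 1.623 sat 255.0
px [318. 239.] world [0.4673 0.2879] mean [0.4663 0.2875] z 0.0104 size [32.1 56.1] ang 3.133 pca -3.129 sat 34.0
px [ 65. 262.] world [0.5239 0.0399] mean [0.519  0.0386] z 0.0106 size [145.5  57. ] ang 0.547 pca -2.837 sat 43.0
px [277. 301.] world [0.5394 0.255 ] mean [0.5394 0.2546] z 0.011 size [  2.4 106.2] ang 1.597 pca 1.597 sat 190.0
px [498. 335.] world [0.557  0.5009] mean [0.5572 0.497 ] z 0.0104 size [ 9.9 47.5] ang 1.977 pca 2.021 sat 49.0
px [280. 355.] world [0.6105 0.2655] mean [0.6049 0.2649] z 0.0148 size [60.7 32.8] ang 0.139 pca -2.985 sat 31.0
go [-0.2432  0.203   0.5813] tw 0.0798 | tcp [0.4228 0.2427 0.1763] yaw -3.039 tilt 0.0004
```

```bash
python3 -m handwheel '[[[-0.15,0.1,0.2,0.04],[-0.243,0.203,0.4,0.077],[-0.243,0.203,0.58,0.077],[-0.243,0.203,0.58,0.077],[-0.243,0.203,0.58,0.077],[-0.243,0.203,0.58,0.077]]]'
python3 - <<'E'
from h import *
go(.467,.288,.0108,-.012+np.pi)
E
```

```text
time_s: 28.25
eef_pos: [0.468, 0.289, 0.0626]
eef_rot: [0.002, 0.006, 1.0, 0.001]
wrist_force: [0.9, -0.2, 0.3]
opening: 0.564
grasp_force: 0.0
go [ 0.0058 -0.0056  0.2588] tw 0.0 | tcp [0.468  0.289  0.0626] yaw 3.1297 tilt 0.0035
```

```bash
python3 -m handwheel '[[[0.003,-0.003,0.12,0],[0.003,-0.003,0.22,0],[0.003,-0.003,0.25,0],[0.003,-0.003,0.25,0],[0.003,-0.003,0.25,0]]]'
python3 -m handwheel '[[[0,0,0,0],[0,0,0,0],[0,0,0,0],[0,0,0,0]]]' 20
python3 -m handwheel '[[[0,0,-0.1,0],[0,0,-0.3,0],[0,0,-0.55,0],[0,0,-0.75,0],[0,0,-0.75,0],[0,0,-0.75,0]]]'
python3 - <<'E'
from h import *
shot("wrist","w13")
d=load("w13")
g=d["color"][180:350,200:350].mean(2); 
col=d["color"][:,277].mean(1); dz=d["z"][:,277]
print(np.round(dz[205:345:5],3)); print(np.round(dz[210:230],3)); print(np.round(dz[322:342],3))
th=.1037;t=np.array([.5899,-.1716])
p=eng(th,t,np.array([-.003,.05,.16])); go(*p,th+np.pi)
E
```

```text
time_s: 28.88
eef_pos: [0.4669, 0.2886, 0.0117]
eef_rot: [0.001, 0.006, 1.0, 0.0]
wrist_force: [0.1, 0.3, -0.9]
opening: 0.565
grasp_force: 0.0
time_s: 29.38
eef_pos: [0.4668, 0.2886, 0.0118]
eef_rot: [0.001, 0.006, 1.0, 0.0]
wrist_force: [-1.4, -0.7, 6.6]
opening: 0.351
grasp_force: 59.5
time_s: 30.12
eef_pos: [0.4653, 0.288, 0.1597]
eef_rot: [-0.001, 0.006, 1.0, -0.0]
wrist_force: [-0.2, -1.2, -1.1]
opening: 0.351
grasp_force: 59.8
[0.307 0.309 0.309 0.154 0.147 0.146 0.147 0.147 0.147 0.149 0.151 0.15
 0.151 0.152 0.152 0.153 0.155 0.154 0.155 0.158 0.159 0.159 0.159 0.16
 0.161 0.162 0.345 0.347]
[0.309 0.308 0.311 0.309 0.31  0.309 0.31  0.312 0.311 0.154 0.154 0.152
 0.151 0.148 0.148 0.147 0.146 0.146 0.146 0.146]
[0.16  0.16  0.16  0.161 0.161 0.16  0.162 0.162 0.162 0.162 0.164 0.345
 0.344 0.345 0.345 0.346 0.346 0.346 0.347 0.348]
go [-0.6081 -2.0433 -0.0049] tw -0.0768 | tcp [0.4648 0.2879 0.159 ] yaw 3.1301 tilt 0.0027
```

```bash
python3 -m handwheel '[[[-0.1,-0.25,0,-0.05],[-0.2,-0.5,0,-0.077],[-0.3,-0.75,0,-0.077],[-0.4,-1,0,-0.077],[-0.4,-1,0,-0.077]]]'
python3 - <<'E'
from h import *
held("w13",.0118,223,332.5)
th=.1037;t=np.array([.5899,-.1716])
p=eng(th,t,np.array([-.0025,.05,.16])); go(*p,th+np.pi)
E
```

```text
time_s: 30.8
eef_pos: [0.5438, 0.0839, 0.1586]
eef_rot: [-0.001, -0.049, 0.999, -0.0]
wrist_force: [0.1, 0.3, -0.9]
opening: 0.348
grasp_force: 60.0
tool-frame ends [ 0.0276 -0.001   0.0018] [-0.0295 -0.0009  0.0018] mid [-0.0009 -0.001   0.0018]
go [-0.0896 -1.0442 -0.007 ] tw -0.0032 | tcp [0.5438 0.0839 0.1586] yaw -3.0427 tilt 0.0028
```

```bash
python3 -m handwheel '[[[0,-0.25,0,0],[-0.05,-0.5,0,0],[-0.09,-0.75,0,-0.003],[-0.09,-1,0,-0.003],[-0.09,-1,0.1,-0.003],[-0.09,-1,0.25,-0.003],[-0.09,-1,0.35,-0.003],[-0.09,-1,0.35,-0.003],[-0.09,-1,0.35,-0.003]]]'
python3 - <<'E'
from h import *
th=.1037;t=np.array([.5899,-.1716])
p=eng(th,t,np.array([-.003,.05,.0545])); go(*p,th+np.pi)
E
```

```text
time_s: 31.92
eef_pos: [0.5828, -0.1094, 0.0911]
eef_rot: [0.0, -0.055, 0.999, -0.0]
wrist_force: [0.3, -0.3, -0.5]
opening: 0.352
grasp_force: 60.1
go [ 0.0124 -0.0629  0.1828] tw 0.0036 | tcp [ 0.5828 -0.1094  0.0911] yaw -3.0325 tilt 0.0007
```

```bash
python3 -m handwheel '[[[0.01,-0.061,0,0.003],[0.01,-0.061,0.08,0.003],[0.01,-0.061,0.15,0.003],[0.01,-0.061,0.18,0.003],[0.01,-0.061,0.18,0.003],[0.01,-0.061,0.18,0.003]]]'
python3 - <<'E'
from h import *
th=.1037;t=np.array([.5899,-.1716])
p=eng(th,t,np.array([-.003,.05,.0475])); go(*p,th+np.pi)
E
```

```text
time_s: 32.67
eef_pos: [0.5819, -0.122, 0.0547]
eef_rot: [0.0, -0.052, 0.999, -0.0]
wrist_force: [-0.9, -0.1, -0.7]
opening: 0.349
grasp_force: 60.1
go [ 0.0009 -0.0006  0.036 ] tw 0.0003 | tcp [ 0.5819 -0.122   0.0547] yaw -3.0374 tilt 0.0004
```

```bash
python3 -m handwheel '[[[0,0,0.02,0],[0,0,0.035,0],[0,0,0.036,0],[0,0,0.036,0]]]'
python3 -m handwheel '[[[0,0,0,0],[0,0,0,0],[0,0,0,0]]]' 42
python3 -m handwheel '[[[0,0,-0.1,0],[0,0,-0.3,0],[0,0,-0.5,0],[0,0,-0.5,0],[0,0,-0.5,0]]]'
python3 - <<'E'
from h import *
shot("wrist","w14")
blanks("w14",.043,.0485)
th=.1037;t=np.array([.5899,-.1716])
for y in(-.02,.05): print(eng(th,t,np.array((-.002,y,.045))))
for z in(.15,): p=eng(th,t,np.array([-.032,-.14,z])); go(*p,th+np.pi/2+1.35)
E
```

```text
time_s: 33.17
eef_pos: [0.582, -0.1222, 0.0477]
eef_rot: [0.0, -0.052, 0.999, -0.0]
wrist_force: [0.1, -0.7, 1.6]
opening: 0.35
grasp_force: 61.4
time_s: 33.55
eef_pos: [0.5818, -0.1221, 0.0474]
eef_rot: [0.0, -0.052, 0.999, -0.0]
wrist_force: [0.7, 0.1, 1.1]
opening: 0.49
grasp_force: 0.6
time_s: 34.17
eef_pos: [0.5814, -0.122, 0.1478]
eef_rot: [0.0, -0.052, 0.999, -0.0]
wrist_force: [-0.3, -0.8, -0.5]
opening: 0.491
grasp_force: 0.0
px [511. 142.] world [0.5141 0.0365] mean [0.5128 0.0364] z 0.0458 size [70.9  2.5] ang 0.099 pca -3.041 sat 39.0
px [ 45. 175.] world [ 0.5758 -0.2927] mean [ 0.5711 -0.294 ] z 0.0453 size [68.9 79.4] ang 3.006 pca 2.987 sat 16.0
px [117. 163.] world [ 0.5568 -0.2431] mean [ 0.5566 -0.2419] z 0.0438 size [13.3 28.1] ang 1.678 pca 1.896 sat 15.0
px [173. 163.] world [ 0.5525 -0.2028] mean [ 0.552  -0.2016] z 0.0439 size [13.3 57. ] ang 1.676 pca 1.722 sat 15.0
px [249. 163.] world [ 0.5467 -0.1469] mean [ 0.5464 -0.1465] z 0.0439 size [13.3 51.1] ang 1.677 pca 1.753 sat 15.0
px [375. 164.] world [ 0.5378 -0.0583] mean [ 0.5375 -0.0556] z 0.044 size [ 14.  132.8] ang 1.676 pca 1.673 sat 16.0
px [184. 213.] world [ 0.5905 -0.1924] mean [ 0.5896 -0.1922] z 0.0454 size [56.  32.2] ang 0.099 pca -3.05 sat 25.0
px [276. 213.] world [ 0.5832 -0.1231] mean [ 0.5822 -0.1231] z 0.0455 size [55.9 31.6] ang 0.123 pca -3.029 sat 25.0
px [492. 232.] world [0.5816 0.0434] mean [0.5804 0.0434] z 0.0458 size [63.4  2.5] ang 0.098 pca -3.038 sat 36.0
[ 0.58998103 -0.19169959  0.045     ]
[ 0.58273503 -0.12207563  0.045     ]
go [ 0.1413 -0.9525 -0.0163] tw 0.1474 | tcp [ 0.5809 -0.1217  0.1468] yaw -3.0376 tilt 0.0015
```

View pics/w14.png

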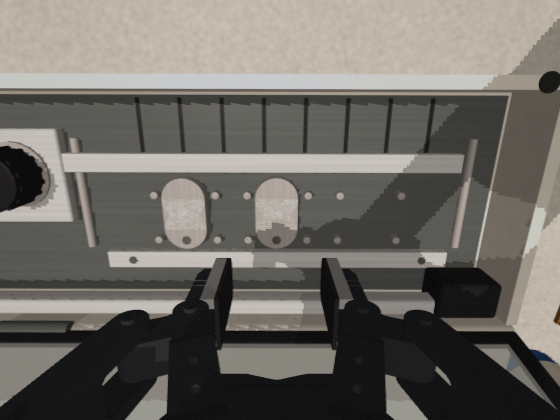

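```bash
python3 -m handwheel '[[[0.05,-0.3,-0.05,0.1],[0.1,-0.6,-0.05,0.147],[0.141,-0.9,-0.05,0.147],[0.141,-0.952,-0.02,0.147],[0.141,-0.952,-0.02,0.147],[0.141,-0.952,-0.02,0.147]]]' 60
python3 - <<'E'
from h import *
go(.5725,-.3135,.058,3.024)
E
```

```text
time_s: 34.98
eef_pos: [0.5731, -0.3124, 0.1504]
eef_rot: [-0.001, 0.058, 0.998, 0.001]
wrist_force: [-0.6, 0.2, 0.8]
opening: 0.699
grasp_force: 0.0
go [ 0.0017 -0.0066  0.462 ] tw 0.0016 | tcp [ 0.5731 -0.3124  0.1504] yaw 3.0265 tilt 0.0023
```

```bash
python3 -m handwheel '[[[0,-0.006,0.15,0],[0,-0.006,0.3,0],[0,-0.006,0.4,0],[0,-0.006,0.455,0],[0,-0.006,0.455,0],[0,-0.006,0.455,0]]]'
python3 -m handwheel '[[[0,0,0,0],[0,0,0,0],[0,0,0,0],[0,0,0,0]]]' 25
python3 -m handwheel '[[[0,0,0,0.1],[0,0,0,0.2],[0,0,0,0.3],[0,0,0,0.4],[0,0,0,0.5],[0,0,0,0.6],[0,0,0,0.7],[0,0,0,0.8],[0,0,0,0.9],[0,0,0,0.92]]]'
python3 -m handwheel '[[[0,0,0,0],[0,0,0,0.01],[0,0,0,0.01],[0,0,0,0.01]]]'
python3 - <<'E'
from h import *
go(.5725,-.3135,.058,1.6745); print(ctrl.get_obs()["torque"])
E
```

```text
time_s: 35.72
eef_pos: [0.5739, -0.316, 0.0615]
eef_rot: [0.001, 0.058, 0.998, -0.001]
wrist_force: [0.9, -0.7, 0.0]
opening: 0.701
grasp_force: 0.0
time_s: 36.22
eef_pos: [0.5742, -0.3136, 0.0622]
eef_rot: [0.001, 0.058, 0.998, 0.001]
wrist_force: [-1.1, 9.4, 8.9]
opening: 0.442
grasp_force: 59.9
time_s: 37.48
eef_pos: [0.5729, -0.3148, 0.0621]
eef_rot: [-0.001, 0.68, 0.733, -0.0]
wrist_force: [-5.2, 5.3, 10.8]
opening: 0.445
grasp_force: 60.2
time_s: 37.98
eef_pos: [0.5729, -0.3158, 0.0621]
eef_rot: [-0.0, 0.686, 0.728, -0.0]
wrist_force: [-5.9, 2.6, 8.5]
opening: 0.446
grasp_force: 60.8
go [ 0.0117 -0.0013  0.0205] tw -0.0298 | tcp [ 0.5729 -0.3158  0.0621] yaw 1.6299 tilt 0.0007
[ 0.33070628  1.01047133 -0.17601597]
```

```bash
python3 -m handwheel '[[[0,0,0,0],[0,0,0,0],[0,0,0,0]]]' 60
python3 -m handwheel '[[[0,0,-0.2,0],[0,0,-0.5,0],[0,0,-0.8,0],[0,0,-0.8,0],[0,0,-0.8,0]]]'
python3 - <<'E'
from h import *
shot("wrist","w15")
blanks("w15",.043,.0485)
d=load("w15")
s=cv2.resize(d["color"][0:260,180:400],None,fx=2.25,fy=2.25,interpolation=cv2.INTER_CUBIC); cv2.imwrite("pics/w15c.png",s[:,:,::-1])
th=.1037;t=np.array([.5899,-.1716])
for y in(-.02,.05): print(eng(th,t,np.array((.002,y,.045))))
E
```

```text
time_s: 38.35
eef_pos: [0.5733, -0.3157, 0.0603]
eef_rot: [0.0, 0.686, 0.728, 0.0]
wrist_force: [0.2, -0.1, 0.9]
opening: 0.701
grasp_force: 0.0
time_s: 38.98
eef_pos: [0.573, -0.3154, 0.2199]
eef_rot: [-0.0, 0.686, 0.728, 0.0]
wrist_force: [-0.5, 1.1, -1.1]
opening: 0.704
grasp_force: 0.0
px [296.  51.] world [ 0.5884 -0.2012] mean [ 0.5824 -0.1953] z 0.0451 size [69.1 92.3] ang 1.668 pca -2.709 sat 28.0
px [279. 184.] world [ 0.5734 -0.3046] mean [ 0.5752 -0.3127] z 0.0454 size [ 69.5 107.4] ang 1.67 pca 1.714 sat 12.0
[ 0.59395954 -0.19128553  0.045     ]
[ 0.58671354 -0.12166157  0.045     ]
```

View pics/w15c.png

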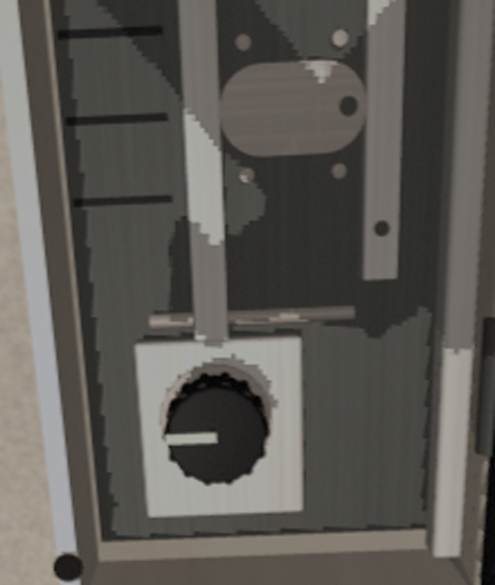

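```bash
python3 - <<'E'
from h import *
go(.573,-.315,.36,1.677)
E
python3 -m handwheel '[[[0,0,-0.3,-0.02],[0,0,-0.6,-0.03],[0,0,-0.7,-0.03],[0,0,-0.7,-0.03],[0,0,-0.7,-0.03]]]' 44
python3 - <<'E'
from h import *
go(.6965,-.149,.36,1.677)
E
```

```text
go [ 0.0009  0.0013 -0.7072] tw -0.0313 | tcp [ 0.5725 -0.315   0.2186] yaw 1.63 tilt 0.0027
time_s: 39.65
eef_pos: [0.5724, -0.3149, 0.3565]
eef_rot: [-0.003, 0.669, 0.743, -0.0]
wrist_force: [-0.0, 0.2, 0.3]
opening: 0.516
grasp_force: 0.0
go [ 0.7608  0.7035 -0.0173] tw -0.0014 | tcp [ 0.5724 -0.3149  0.3565] yaw 1.6749 tilt 0.0056
```

```bash
python3 -m handwheel '[[[0.3,0.2,0,0],[0.6,0.45,0,0],[0.76,0.6,0,0],[0.76,0.703,0,0],[0.76,0.703,0,0],[0.76,0.703,0,0]]]' 44
python3 - <<'E'
from h import *
np.set_printoptions(precision=4,suppress=True)
shot("wrist","w16"); d=load("w16")
z=d["z"]; v,u=np.mgrid[0:420,0:560]; X=np.stack([u,v,np.ones_like(u)],-1)@np.linalg.inv(d["K"]).T*z[...,None]
W=X@d["P"][:3,:3].T+d["P"][:3,3]
m=(z>0)&(W[...,2]>.284)&(W[...,2]<.31)&(v<230)
print(m.sum(),W[m].mean(0),W[m].min(0),W[m].max(0))
go(.6965,-.149,.2805,1.677)
E
```

```text
time_s: 40.4
eef_pos: [0.6963, -0.1501, 0.3579]
eef_rot: [-0.002, 0.67, 0.743, -0.001]
wrist_force: [-0.5, -1.1, 0.6]
opening: 0.515
grasp_force: 0.0
1891 [ 0.6949 -0.1184  0.2951] [ 0.6856 -0.1511  0.284 ] [ 0.7044 -0.0896  0.2984]
go [0.007  0.0032 0.3908] tw -0.0021 | tcp [ 0.6962 -0.1505  0.3587] yaw 1.6739 tilt 0.0028
```

```bash
python3 -m handwheel '[[[0.005,0,0.2,0],[0.005,0,0.35,0],[0.005,0,0.39,0],[0.005,0,0.39,0],[0.005,0,0.39,0]]]'
python3 -m handwheel '[[[0,0,0,0],[0,0,0,0],[0,0,0,0],[0,0,0,0],[0,0,0,0]]]' 5
python3 -m handwheel '[[[0,-0.052,-0.008,0],[0,-0.156,-0.017,0],[0,-0.261,-0.014,0],[0,-0.365,-0.002,0],[0,-0.468,0.021,0],[0,-0.567,0.054,0],[0,-0.663,0.097,0],[0,-0.754,0.149,0],[0,-0.84,0.211,0]]]'
python3 - <<'E'
from h import *
go(.4525+.021*.2,-.1776,.074)
E
```

```text
time_s: 41.08
eef_pos: [0.6977, -0.1493, 0.2845]
eef_rot: [0.001, 0.669, 0.743, 0.001]
wrist_force: [0.2, 0.4, -0.2]
opening: 0.515
grasp_force: 0.0
time_s: 41.7
eef_pos: [0.6976, -0.1488, 0.2835]
eef_rot: [0.001, 0.669, 0.743, 0.0]
wrist_force: [1.0, 0.1, 5.5]
opening: 0.115
grasp_force: 58.8
time_s: 42.82
eef_pos: [0.5298, -0.166, 0.2396]
eef_rot: [0.0, 0.669, 0.743, 0.001]
wrist_force: [5.4, -0.1, -3.8]
opening: 0.116
grasp_force: 61.9
go [-0.0198 -0.3705  0.8273] tw 0 | tcp [ 0.5298 -0.166   0.2396] yaw 1.6749 tilt 0.0013
```

```bash
python3 -m handwheel '[[[0,-0.079,0.069,0],[0,-0.15,0.146,0],[0,-0.214,0.229,0],[0,-0.268,0.319,0],[0,-0.314,0.413,0],[0,-0.35,0.512,0],[0,-0.376,0.613,0],[0,-0.392,0.717,0],[0,-0.395,0.765,0],[0,-0.396,0.8,0]]]'
python3 -m handwheel '[[[0,0,0.012,0],[0,0,0.022,0],[0,0,0.022,0],[0,0,0.022,0]]]'
python3 - <<'E'
from h import *
go(.4525,-.1776,.074)
E
```

```text
time_s: 44.08
eef_pos: [0.4521, -0.1741, 0.0799]
eef_rot: [0.0, 0.669, 0.743, 0.001]
wrist_force: [-2.6, 7.7, 58.8]
opening: 0.116
grasp_force: 67.0
time_s: 44.58
eef_pos: [0.4522, -0.1741, 0.08]
eef_rot: [0.0, 0.669, 0.743, 0.0]
wrist_force: [-13.8, 12.9, 46.5]
opening: 0.111
grasp_force: 63.4
go [-0.0174 -0.0002  0.0302] tw 0 | tcp [ 0.4522 -0.1741  0.08  ] yaw 1.6759 tilt 0.0007
```

```bash
python3 -m handwheel '[[[0,0,-0.012,0],[0,0,-0.022,0],[0,0,-0.022,0]]]'
python3 -m handwheel '[[[0,0,-0.008,0],[0,0,-0.008,0]]]'
```

```text
time_s: 44.95
eef_pos: [0.452, -0.1741, 0.0805]
eef_rot: [0.0, 0.669, 0.743, 0.001]
wrist_force: [3.8, 3.7, 4.9]
opening: 0.112
grasp_force: 59.2
time_s: 45.2
eef_pos: [0.452, -0.1741, 0.0816]
eef_rot: [0.0, 0.669, 0.743, 0.001]
wrist_force: [4.5, 3.3, -1.5]
opening: 0.114
grasp_force: 58.6
```

```bash
python3 -m handwheel '[[[0,0,0.007,0],[0,0,0.007,0]]]'
python3 -m handwheel '[[[0,0,0,0],[0,0,0,0],[0,0,0,0],[0,0,0,0]]]' 38
python3 -m handwheel '[[[0,0,-0.15,0],[0,0,-0.4,0],[0,0,-0.4,0],[0,0,-0.4,0]]]'
python3 - <<'E'
from h import *
np.set_printoptions(precision=4,suppress=True)
shot("wrist","w17");d=load("w17")
z=d["z"]; v,u=np.mgrid[0:420,0:560]; X=np.stack([u,v,np.ones_like(u)],-1)@np.linalg.inv(d["K"]).T*z[...,None]
W=X@d["P"][:3,:3].T+d["P"][:3,3]
th=.1037;t=np.array([.5899,-.1716])
c,s=np.cos(th),np.sin(th); E=(W[...,:2]-t)@np.array([[c,-s],[s,c]])
m=(z>0)&(abs(E[...,0]+.138)<.004)&(E[...,1]>.0)&(E[...,1]<.05)&(W[...,2]>.03)
print("bar top",m.sum(),np.median(W[m][:,2]))
for x0 in(-.085,.0): 
    m=(z>0)&(abs(E[...,0]-x0)<.006)&(E[...,1]>.0)&(E[...,1]<.06); print(x0,m.sum(),np.percentile(W[m][:,2],[10,50,90]))
p=eng(th,t,np.array([-.03,-.238,.19])); go(*p)
E
```

```text
time_s: 45.45
eef_pos: [0.452, -0.174, 0.0805]
eef_rot: [0.0, 0.669, 0.743, 0.001]
wrist_force: [4.0, 4.6, 3.9]
opening: 0.111
grasp_force: 59.3
time_s: 45.95
eef_pos: [0.4511, -0.1745, 0.0801]
eef_rot: [-0.0, 0.669, 0.743, -0.0]
wrist_force: [-0.4, 0.0, 0.4]
opening: 0.448
grasp_force: 0.0
time_s: 46.45
eef_pos: [0.451, -0.1744, 0.16]
eef_rot: [-0.0, 0.669, 0.743, -0.0]
wrist_force: [-0.1, 0.7, -0.4]
opening: 0.442
grasp_force: 0.0
bar top 2313 0.22989259853594746
-0.085 6821 [0.0866 0.224  0.2367]
0.0 1623 [0.0849 0.0857 0.0866]
go [-1.2498  0.5434 -0.1551] tw 0 | tcp [ 0.4506 -0.1741  0.1594] yaw 1.6749 tilt 0.0016
```

```bash
python3 - <<'E'
from h import *
np.set_printoptions(precision=4,suppress=True)
th=.1037;t=np.array([.5899,-.1716]);c,s=np.cos(th),np.sin(th)
for fn in("w17","w1","w2"):
    d=load(fn)
    z=d["z"]; v,u=np.mgrid[0:420,0:560]; X=np.stack([u,v,np.ones_like(u)],-1)@np.linalg.inv(d["K"]).T*z[...,None]
    W=X@d["P"][:3,:3].T+d["P"][:3,3]; E=(W[...,:2]-t)@np.array([[c,-s],[s,c]])
    for n,a,b in(("bar",-.141,-.135),("edge",-.093,-.085),("panel",-.06,-.04),("panel",-.01,.01),("rear",.045,.06)):
        m=(z>0)&(E[...,0]>a)&(E[...,0]<b)&(E[...,1]>.0)&(E[...,1]<.15)&(W[...,2]>.07)&(W[...,2]<.11); print(fn,n,m.sum(),np.percentile(W[m][:,2],[25,50,90]) if m.any() else None)
p=eng(th,t,np.array([-.03,-.238,.19])); go(*p)
E
```

```text
w17 bar 1005 [0.0892 0.0897 0.0906]
w17 edge 3146 [0.0866 0.087  0.088 ]
w17 panel 7830 [0.0855 0.0859 0.0868]
w17 panel 7827 [0.0853 0.0858 0.0867]
w17 rear 393 [0.0851 0.0856 0.0864]
w1 bar 335 [0.0891 0.0897 0.0908]
w1 edge 1059 [0.0864 0.087  0.088 ]
w1 panel 2615 [0.0853 0.0859 0.0869]
w1 panel 2623 [0.0852 0.0858 0.0868]
w1 rear 2036 [0.0851 0.0857 0.0867]
w2 bar 1142 [0.0892 0.0897 0.0906]
w2 edge 3318 [0.0866 0.087  0.088 ]
w2 panel 8253 [0.0855 0.0859 0.0868]
w2 panel 8265 [0.0854 0.0858 0.0867]
w2 rear 41 [0.085  0.0855 0.0863]
go [-1.2498  0.5434 -0.1551] tw 0 | tcp [ 0.4506 -0.1741  0.1594] yaw 1.6749 tilt 0.0016
```

```bash
python3 -m handwheel '[[[-0.3,0.15,-0.15,0],[-0.6,0.3,-0.15,0],[-0.9,0.54,-0.15,0],[-1,0.54,-0.15,0],[-1,0.54,-0.15,0]]]' 0
python3 -m handwheel '[[[-0.2,0,0,0],[-0.25,0,0.1,0],[-0.25,0,0.2,0],[-0.25,0,0.25,0],[-0.25,0,0.25,0],[-0.25,0,0.25,0]]]'
python3 - <<'E'
from h import *
th=.1037;t=np.array([.5899,-.1716])
p=eng(th,t,np.array([-.03,-.238,.112])); go(*p); print(ctrl.get_obs()["opening"])
E
```

```text
time_s: 47.12
eef_pos: [0.5791, -0.3644, 0.1868]
eef_rot: [-0.002, 0.67, 0.742, -0.0]
wrist_force: [-0.8, 1.0, -0.3]
opening: -0.001
grasp_force: 0.0
time_s: 47.88
eef_pos: [0.5852, -0.4115, 0.1411]
eef_rot: [0.001, 0.669, 0.743, 0.0]
wrist_force: [0.4, 0.0, 0.7]
opening: 0.001
grasp_force: 0.0
go [ 0.0007 -0.0025  0.1454] tw 0 | tcp [ 0.5852 -0.4115  0.1411] yaw 1.6758 tilt 0.001
0.0009556888929253054
```

```bash
python3 -m handwheel '[[[0,0,0.08,0],[0,0,0.14,0],[0,0,0.14,0]]]'
python3 -m handwheel '[[[0,0,0.015,0],[0,0,0.025,0],[0,0,0.032,0],[0,0,0.032,0]]]'
```

```text
time_s: 48.25
eef_pos: [0.5842, -0.4113, 0.1109]
eef_rot: [-0.001, 0.669, 0.743, 0.0]
wrist_force: [-2.1, 1.9, 3.9]
opening: 0.001
grasp_force: 1.5
time_s: 48.75
eef_pos: [0.5848, -0.4119, 0.1089]
eef_rot: [0.0, 0.669, 0.743, -0.0]
wrist_force: [-6.7, 5.7, 15.7]
opening: -0.0
grasp_force: 7.9
```

```bash
python3 - <<'E'
from h import *
np.set_printoptions(precision=4,suppress=True)
th=.1037;t=np.array([.5899,-.1716]);c,s=np.cos(th),np.sin(th)
for fn in("w4",):
    d=load(fn)
    z=d["z"]; v,u=np.mgrid[0:420,0:560]; X=np.stack([u,v,np.ones_like(u)],-1)@np.linalg.inv(d["K"]).T*z[...,None]
    W=X@d["P"][:3,:3].T+d["P"][:3,3]; E=(W[...,:2]-t)@np.array([[c,-s],[s,c]])
    for r0 in range(0,30,2):
        r=np.hypot(E[...,0]+.03,E[...,1]+.238)*1000; m=(z>0)&(r>=r0)&(r<r0+2)&(W[...,2]>.06)&(W[...,2]<.13); print(r0,m.sum(),np.percentile(W[m][:,2],[10,50,90]))
    m=(z>0)&(W[...,2]>.099)&(W[...,2]<.115)&(np.hypot(E[...,0]+.03,E[...,1]+.238)<.03); print("centre",E[m].mean(0),E[m].min(0),E[m].max(0))
E
python3 -m handwheel '[[[0,0,0.015,0],[0,0,0.03,0],[0,0,0.03,0]]]'
```

```text
0 8 [0.1067 0.1076 0.1083]
2 27 [0.1062 0.1073 0.1082]
4 46 [0.1067 0.1075 0.1082]
6 63 [0.1068 0.1075 0.1084]
8 78 [0.1065 0.1075 0.1085]
10 105 [0.1065 0.1072 0.1081]
12 176 [0.0979 0.1051 0.1071]
14 81 [0.0967 0.0976 0.0988]
16 120 [0.0966 0.0975 0.0985]
18 161 [0.0967 0.0976 0.0985]
20 290 [0.0856 0.095  0.0977]
22 118 [0.0847 0.0855 0.0867]
24 135 [0.0847 0.0855 0.0864]
26 186 [0.0846 0.0855 0.0864]
28 298 [0.0721 0.0853 0.0862]
centre [-0.0301 -0.2361] [-0.047  -0.2572] [-0.0127 -0.2231]
time_s: 49.12
eef_pos: [0.585, -0.412, 0.1083]
eef_rot: [0.001, 0.669, 0.743, -0.0]
wrist_force: [-17.7, 15.2, 42.5]
opening: 0.001
grasp_force: 20.8
```

```bash
python3 -m handwheel '[[[0,0,-0.1,0],[0,0,-0.3,0],[0,0,-0.6,0],[0,0,-0.9,0],[0,0,-0.9,0],[0,0,-0.9,0]]]'
python3 - <<'E'
from h import *
np.set_printoptions(precision=4,suppress=True)
th=.1037;t=np.array([.5899,-.1716]);c,s=np.cos(th),np.sin(th)
shot("wrist","w18"); shot("top","top9")
for fn,nm in(("w18","b"),("top9","t")):
    d=load(fn)
    z=d["z"]; v,u=np.mgrid[0:420,0:560]; X=np.stack([u,v,np.ones_like(u)],-1)@np.linalg.inv(d["K"]).T*z[...,None]
    W=X@d["P"][:3,:3].T+d["P"][:3,3]; E=(W[...,:2]-t)@np.array([[c,-s],[s,c]])
    for n,x,y in(("button",-.03,-.238),("lidedge",-.088,0),("bar",-.138,.0075)):
        m=(z>0)&(np.hypot(E[...,0]-x,E[...,1]-y)<.007)&(W[...,2]<.15); print(fn,n,m.sum(),np.percentile(W[m][:,2],[50,80]) if m.any() else None)
for u,v in((276,203),):pass
print(ctrl.get_obs()["wrist_force"])
E
```

```text
time_s: 49.88
eef_pos: [0.5846, -0.4118, 0.2796]
eef_rot: [0.0, 0.669, 0.743, -0.0]
wrist_force: [0.5, -1.0, 0.7]
opening: 0.003
grasp_force: 0.0
w18 button 167 [0.1075 0.1082]
w18 lidedge 0 None
w18 bar 0 None
top9 button 0 None
top9 lidedge 18 [0.0875 0.0894]
top9 bar 20 [0.0872 0.0909]
[-0.0287  0.1534 -0.4881]
```

```bash
python3 -c "
from bench import ctrl
print(ctrl.hand_in())"
```

```text
the job is handed in; nothing more can be done
None
```

I handed the job in at about 50 s on the robot's clock. All six steps were carried out and the other items were left alone, though the hand-in returned no verdict. The one engraved tag is in the tray, both blanks are clamped, and the lid is shut. The button was pressed right down and has sprung back up.

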